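# Make the setting kit fast in its transit carrier

### The arm

A 6-joint arm with a two-finger parallel gripper is mounted at the origin on a cart in front of the work surface, level with it; the furniture and walls round the work are solid. World frame = base frame: x ahead of the robot, y to its left, z up, the work surface at z = 0. Lengths are in mm, angles in rad, forces in N, time in s.
With the tool pointing down it reaches from about 275 to 825 mm from the base axis. Payload 5.2 kg.
Tool frame: the origin (TCP) lies between the finger pads; the fingertips stand 22 mm ahead of it and the grasp point (between the pads) lies 3 mm ahead of it; x points along the fingers, y is the direction in which the jaws open and shut, and the axes are right-handed (so a half turn about x gives the same grasp; the last joint's range is limited). The gripper opens to 93 mm and grips with 3 to 60 N. Pads are 15 mm wide; open, the fingers measure 128 mm over their backs; the gripper's body (75 mm by 188 mm) begins 65 mm behind the grasp point.
Start: joints at [-1.42, 0.259, 1.535, -0, 1.348, -0.203], TCP at [190.577, -515.932, 240.653] pointing down, gripper open.
Joint ranges: [-3.14, 3.14], [-0.91, 2.08], [0.19, 2.58], [-1.22, 4.36], [0.22, 2.71], [-3.12, 3.12]. Speed limits (rad/s): [2.57, 2.57, 3.14, 3.14, 3.14, 3.14].

### API

Orientations are given as a unit quaternion [x, y, z, w].
In Python, from bench import arm gives the robot as it stands.
- The arm moves only by the tool step_arm, never from a script. Its arguments are lists of equal length, an entry for each row: "dr": the turn, a rotation vector about the world's x, y, z in degrees, a list of three; "dp": the shift along the world's x, y, z in cm, a list of three; "grip": the opening in per cent of the stroke, from 0 (shut) to 100 (fully open). A call has 1 to 20 rows; each row shifts and turns the commanded pose from where the row before left it; what a row does not reach is not made up. A row lasts 1/8 s, in which the tool goes at most 62.5 mm and 10.7 degrees, less where a joint would pass 70% of its speed; a pose out of reach is approached as far as the arm can. A call is refused whole if a number of a shift passes 6.25 or a number of a turn 10.7, either way. A call with a gripper value outside its range is refused whole. The fingers move at their own pace and stop on an object; "newtons" is the grip in N (left out, the last holds). Time passes only in rows, so rows that do not move let the fingers close. It gives the time, the measured TCP pose, the force and the opening at its end, in the units of the state.
- arm.observe(): the state, without advancing time (a new reading comes with each control period).
- arm.grab_frame(name): name is "side" or "top" or "wrist"; returns a dict with "image" (420x560x3 uint8, red, green, blue), "mtx" (3x3 intrinsics, pixels), "dist_coeffs" ([k1, k2, p1, p2, k3] as OpenCV has them; the pictures are not rectified), "xyz" and "attitude" of the camera in the world. Camera axes: x right, y up, looking along -z (the intrinsics and any distortion apply to the point x, -y, -z); pixel columns grow to the right and rows downward; lengths in mm; the calibration is good to about 2 mm. A picture is of the moment at which its call begins. There is no depth.
- arm.finish_job(): hands the job in, once; it reports no verdict.
Trained networks look in the newest picture that a camera, given by its name, has taken for a name from the list of things; names that differ only in an ending like _2 or _b are one class to them, and where a whole thing is asked for, a point or a joint stands for the part that bears it (a point fixed in the world has none). Each returns a list of dicts, best first, with "score" (0 to 1); they miss things now and then, are a little off and sometimes report something else, mostly with a low value. They report only what shows in the picture. A call takes as long as a camera call. They do not tell look-alikes from the thing itself.
- arm.look_for(camera, target): "location" ([x, y, z] in mm, in the coordinates of the camera as it stood for that picture, good to about 4 mm: the middle of the surface that is visible of it).
- arm.masks_of(camera, target): "pixels" (420x560 bool, what is visible of it).
- arm.spot_point(camera, target): "location" ([x, y, z] in mm, in the coordinates of the camera as it stood for that picture, good to about 4 mm: a listed point, or the origin of a listed thing).
The state is a dict: "time_s": time; "joints": joint angles; "qvel": joint speeds; "joint_efforts": joint torques, N m; "eef_pos": TCP position; "tool_rot": TCP orientation; "ft_force": force on the tool from outside, world axes, zero at the start; "torque": the same for the moment, N m; "width": finger opening in mm.
Only numpy, scipy, OpenCV 4.12 (cv2) and the standard library are available. Lean on these libraries where they do the work, as an engineer would, in place of code of your own. Each camera call takes 0.05 s, during which the arm holds its last target.

### The job

Make the bore-gauge setting kit ready to travel in its transit carrier: wind the T-handle clamp right back, rock the master block in under the lip of its nest until it drops flat, and then wind the T-handle clockwise to its stop so that the clamp nose holds the block. Press every extension rod lying on the bench down past the sprung jaws into a clip of its own, until it sits on the bottom of the clip with about the same length out at each end. Leave the V-blocks where they are.

Things in the scene. Friction and masses are not known exactly. Their poses are not given: they have to be found in the camera images.
- carrier: Transit carrier, fixed on the bench: a light-alloy plate 232 (its x) x 214 (its y) x 12 mm with the master nest and the wedge clamp on its near half (-x) and three rod clips on its far half (+x). Origin: middle of the plate's underside, z up. In its frame the nest's point is at (-65, -36, 17) mm, the T-handle's hub at (-65, 72, 78) mm and the clip seats at (2 / 49 / 96, 0, 36) mm.
- nest (a point): Where the middle of the seated block's underside belongs: on the white nest floor, 17 mm above the bench; axes as the carrier's. The pocket is 48 mm wide in x and 114 mm long in y, from the datum wall 55 mm away at -y. Dark side rails (6 mm thick, rounded tops) and the +y end rail rise 9 mm above the floor; the side rails leave a gap of 62 mm in the middle for fingers.
- clip_1 (a point): Seat of rod clip 1, 2 mm toward +x of the carrier's origin, 36 mm above the bench: where the middle of a seated rod's axis lies, the rod along the carrier's y. Any rod fits any clip. A clip is two black posts 10 mm wide, 45 mm to either side of this point along y, with a flat bottom 10 mm below it; between the posts only the plate, 24 mm below, is under the rod.
- clip_2 (a point): Seat of rod clip 2, 49 mm toward +x of the carrier's origin, 36 mm above the bench: where the middle of a seated rod's axis lies, the rod along the carrier's y. As clip 1. The posts have a fixed wall with a flared top on the -x side and a sprung steel jaw, hinged low, on the +x side whose round nose stands over the rod.
- clip_3 (a point): Seat of rod clip 3, 96 mm toward +x of the carrier's origin, 36 mm above the bench: where the middle of a seated rod's axis lies, the rod along the carrier's y. As clip 1. Pressing a rod straight down swings the jaws aside (about 12 N for both); they snap back over it when it is down.
- t_handle (a joint): Turn of the T-handle in rad about its vertical axis: 0 = backed off to the outer stop, growing clockwise seen from above, 11.0 = home stop. Drives the clamp 1.43 mm per rad toward the nest; about 0.25 N m of friction, stays where left, keeps its height. The clamp's hook is clear of the pocket below 1.7, in the block's way above about 4; the nose meets a seated block at about 8.4.
- clamp_nose (a joint): How far the sprung brass nose is pressed back into the clamp slide, in m: 0 when it presses on nothing, about 0.0037 with the block clamped at the home stop (4 N per mm). The nose has a 5 mm hook that comes over the block's +y end.
- handle_hub (a point): Hub of the T-handle, on its turning axis and on the bar's centre line, 78 mm above the bench, 24 mm above the clamp housing, 108 mm from the nest's point toward +y. The bar is round, 12 mm thick and 120 mm long over its black end caps; at joint 0 it lies along the carrier's x, out of the way of the tilted block; turned toward the nest it is in the way.
- handle_end_a (a point): Place to pinch one arm of the T-handle, 44 mm from the axis, on the bar's centre line; at joint 0 on the +x side.
- handle_end_b (a point): The same on the other arm; at joint 0 on the -x side.
- master_block: Step master to be nested: a dark block 46 (x) x 110 (y) x 20 mm with bright steel lands on top, the two end lands (28 mm long) reaching 28 mm height, the middle one 24 mm. About 0.5 kg. Origin: middle of its underside, y along its length; it may go in either way round.
- rod_1: Bore-gauge extension rod, plain grey steel, 20 mm thick, 144 mm long along its y, about 0.28 kg, lying on the bench; it may be absent. Origin: on its surface, midway along it.
- rod_2: Bore-gauge extension rod, plain grey steel, 20 mm thick, 144 mm long along its y, about 0.28 kg, lying on the bench; it may be absent. As rod_1.
- rod_3: Bore-gauge extension rod, plain grey steel, 20 mm thick, 144 mm long along its y, about 0.28 kg, lying on the bench; it may be absent. As rod_1.
- rod_1_mid (a point): Middle of rod_1, on its axis.
- rod_2_mid (a point): Middle of rod_2, on its axis.
- rod_3_mid (a point): Middle of rod_3, on its axis.
- v_block: Hardened V-block at the back left, 44 (x) x 36 (y) x 34 mm; a bystander. Origin: middle of its underside.
- nest_lip (a point): Foot of the datum wall, in the middle, at floor height. Above it a lip reaches 8 mm over the pocket; its underside is 33 mm and its top 39 mm above the floor. So the block goes in only with its -y end first, dipped about 20 degrees and pushed under the lip to the wall, and is then laid flat.
Not all that is in view belongs to the job. What is shaped like the master_block but turquoise is not meant.

How it is judged (in metres and radians):
On the way, in this order (a step that is already met when the one before it is completed fails the run):
1. the master block lies flat in its nest, under the lip, with the clamp not yet wound in (x of master_block in the frame of nest between -0.003 and 0.003 m and y of master_block in the frame of nest between -0.004 and 0.007 m and z of master_block in the frame of nest below 0.002 m and angle between master_block's own z axis and vertical below 0.04 rad and angle between the y axis of master_block and the y axis of carrier, either way round below 0.06 rad and value of joint t_handle below 8 rad), for 0.2 s.
2. the T-handle is wound in to its stop and the sprung nose presses the seated block against the datum end (x of master_block in the frame of nest between -0.003 and 0.003 m and y of master_block in the frame of nest between -0.004 and 0.007 m and z of master_block in the frame of nest below 0.002 m and angle between master_block's own z axis and vertical below 0.04 rad and angle between the y axis of master_block and the y axis of carrier, either way round below 0.06 rad and value of joint t_handle above 10.2 rad and value of joint clamp_nose above 0.0015 m), for 0.2 s.
At the end, for the whole second after the job is handed in: Block flat in the nest (within 2 mm of the floor, 0.04 rad), T-handle at 10.2 rad or more with the nose pressed back over 1.5 mm; every rod present down in a clip (within 3 mm of the seat's height, 4 mm across, 16 mm along, 0.06 rad); block and rods at rest (all of step 2 and angle between the y axis of each of rod_1, rod_2, rod_3 and the y axis of carrier, either way round below 0.06 rad and ((x of rod_1_mid in the frame of clip_1 between -0.004 and 0.004 m and y of rod_1_mid in the frame of clip_1 between -0.016 and 0.016 m and z of rod_1_mid in the frame of clip_1 below 0.003 m) or (x of rod_1_mid in the frame of clip_2 between -0.004 and 0.004 m and y of rod_1_mid in the frame of clip_2 between -0.016 and 0.016 m and z of rod_1_mid in the frame of clip_2 below 0.003 m) or (x of rod_1_mid in the frame of clip_3 between -0.004 and 0.004 m and y of rod_1_mid in the frame of clip_3 between -0.016 and 0.016 m and z of rod_1_mid in the frame of clip_3 below 0.003 m)) and ((x of rod_2_mid in the frame of clip_1 between -0.004 and 0.004 m and y of rod_2_mid in the frame of clip_1 between -0.016 and 0.016 m and z of rod_2_mid in the frame of clip_1 below 0.003 m) or (x of rod_2_mid in the frame of clip_2 between -0.004 and 0.004 m and y of rod_2_mid in the frame of clip_2 between -0.016 and 0.016 m and z of rod_2_mid in the frame of clip_2 below 0.003 m) or (x of rod_2_mid in the frame of clip_3 between -0.004 and 0.004 m and y of rod_2_mid in the frame of clip_3 between -0.016 and 0.016 m and z of rod_2_mid in the frame of clip_3 below 0.003 m)) and ((x of rod_3_mid in the frame of clip_1 between -0.004 and 0.004 m and y of rod_3_mid in the frame of clip_1 between -0.016 and 0.016 m and z of rod_3_mid in the frame of clip_1 below 0.003 m) or (x of rod_3_mid in the frame of clip_2 between -0.004 and 0.004 m and y of rod_3_mid in the frame of clip_2 between -0.016 and 0.016 m and z of rod_3_mid in the frame of clip_2 below 0.003 m) or (x of rod_3_mid in the frame of clip_3 between -0.004 and 0.004 m and y of rod_3_mid in the frame of clip_3 between -0.016 and 0.016 m and z of rod_3_mid in the frame of clip_3 below 0.003 m)) and linear speed of each of master_block, rod_1, rod_2, rod_3 below 0.01 m/s); the robot touches nothing.
It fails at once if the V-block is shifted by more than 4 cm (distance of v_block from where it was at the start of the episode above 0.04 m).
Of rod_1, rod_2, rod_3 only 2 to 3 are there at a start; the rules pass over those that are not, and their reading is None.
At some moment in a run one of master_block may be knocked a few centimetres aside while the robot is not near it.
Once in a run the grip may slacken for a moment while it holds something.
It also fails if it takes over 210 s, if anything falls off the work surface, if the arm or the gripper's body presses on something with over 40 N, if the wrist force passes 120 N, or if a joint passes its speed limit or range.

## Working session

There is one attempt and no reset: what is moved stays moved. The work goes in short steps, Python scripts to look and compute and a tool call to move; the robot and the scene stay as the last step left them, time stands still between calls to the robot, and variables do not carry over. Pictures are saved under pics/ and viewed, and the job is handed in when it is done.

Besides the shell and the picture viewer there is one more tool, called by a JSON object that holds its "op" and its "data", one argument or row to a line. step_arm: Moves the arm, as the interface text tells. Its arguments: {"type":"object","properties":{"dr":{"type":"array"},"dp":{"type":"array"},"grip":{"type":"array"},"newtons":{"type":"number"}},"required":["dr","dp","grip"]}

```bash
mkdir -p pics; ls; cat > h.py <<'E'
import numpy as np, cv2
from scipy.spatial.transform import Rotation as R
from bench import arm
def cam2w(f,p):
    return R.from_quat(f['attitude']).apply(p)+np.array(f['xyz']) if np.size(f['attitude'])==4 else np.array(f['attitude'])@np.array(p)+np.array(f['xyz'])
def save(f,name,scale=1,crop=None):
    im=f['image'][:,:,::-1]
    if crop: a,b,c,d=crop; im=im[b:d,a:c]
    if scale!=1: im=cv2.resize(im,None,fx=scale,fy=scale,interpolation=cv2.INTER_CUBIC)
    cv2.imwrite('pics/'+name,im)
def pix2w(f,uv,z):
    uv=np.array(uv,float).reshape(-1,1,2)
    n=cv2.undistortPoints(uv,np.array(f['mtx']),np.array(f['dist_coeffs'])).reshape(-1,2)
    d=np.c_[n[:,0],-n[:,1],-np.ones(len(n))]
    o=np.array(f['xyz']); dw=R.from_quat(f['attitude']).apply(d)
    return o+dw*((z-o[2])/dw[:,2])[:,None]
def w2pix(f,p):
    p=np.atleast_2d(np.array(p,float))
    c=R.from_quat(f['attitude']).inv().apply(p-np.array(f['xyz']))
    c=c*[1,-1,-1]
    return cv2.projectPoints(c.reshape(-1,1,3),np.zeros(3),np.zeros(3),np.array(f['mtx']),np.array(f['dist_coeffs']))[0].reshape(-1,2)
E
python3 - <<'E'
from h import *
s=arm.observe(); print(s)
for c in ['side','top','wrist']:
    f=arm.grab_frame(c); save(f,c+'0.png'); print(c,f['xyz'],f['attitude'],f['mtx'],f['dist_coeffs'])
    for t in ['carrier','nest','clip_1','handle_hub','handle_end_a','master_block','rod_1','rod_1_mid','v_block','nest_lip']:
        try: print(c,t,[(round(d['score'],2),cam2w(f,d['location']).round(0).tolist()) for d in arm.spot_point(c,t)])
        except Exception as e: print(c,t,e)
E
```

```text
pics
{'time_s': 0.0, 'joints': array([-1.41978529e+00,  2.59333402e-01,  1.53608158e+00, -4.15143959e-05,
        1.34802616e+00, -2.02766384e-01]), 'qvel': array([ 5.10258462e-04, -2.27037792e-06, -1.19631389e-03, -8.64382708e-05,
       -1.33136416e-03,  8.41846942e-04]), 'joint_efforts': array([-3.96523146e-04, -4.37309039e+01, -2.84000677e+01,  7.21004186e-02,
        4.11540200e-02, -1.06442735e-04]), 'eef_pos': array([ 190.48999646, -515.40315458,  239.82346382]), 'tool_rot': array([ 0.69607478,  0.12508479, -0.69606957,  0.12377741]), 'ft_force': array([-1.37209435, -0.25459835, -0.39067835]), 'torque': array([-0.02017282,  0.00010837, -0.01456017]), 'width': 92.93654648178335}
side [405.85714566 794.66546189 969.92074456] [-0.01568462  0.40950345  0.91205394 -0.01478269] [[542.73831968   0.         276.11292224]
 [  0.         542.73831968 213.161126  ]
 [  0.           0.           1.        ]] [-0.1251146  0.         0.         0.         0.       ]
side carrier [(0.95, [519.0, -244.0, -0.0])]
side nest [(0.81, [460.0, -286.0, 14.0])]
side clip_1 [(0.95, [615.0, -230.0, 37.
[... 1250 characters left out ...]
0, 1.0]), (0.68, [644.0, 58.0, -1.0])]
top rod_1_mid [(0.86, [645.0, 59.0, 7.0]), (0.48, [455.0, -285.0, 13.0])]
top v_block [(0.51, [649.0, -64.0, -1.0])]
top nest_lip [(0.67, [516.0, -449.0, -1.0]), (0.57, [462.0, -343.0, 16.0])]
wrist [ 253.3204433  -492.53174971  385.37398199] [-0.10060349  0.07030148 -0.56701326  0.81451372] [[373.21888475   0.         275.43741964]
 [  0.         373.21888475 204.79813   ]
 [  0.           0.           1.        ]] [-0.01069609  0.          0.          0.          0.        ]
wrist carrier []
wrist nest []
wrist clip_1 []
wrist handle_hub []
wrist handle_end_a []
wrist master_block []
wrist rod_1 []
wrist rod_1_mid []
wrist v_block []
wrist nest_lip []
```

View pics/side0.png

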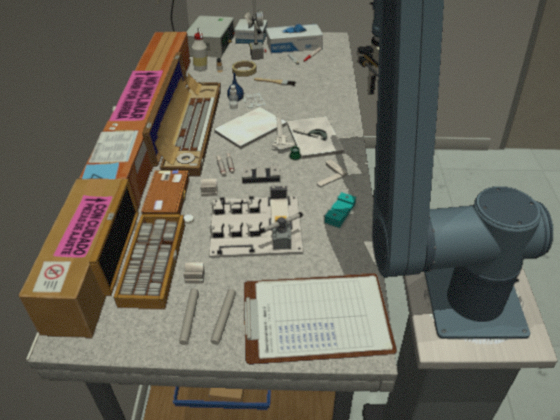

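View pics/top0.png

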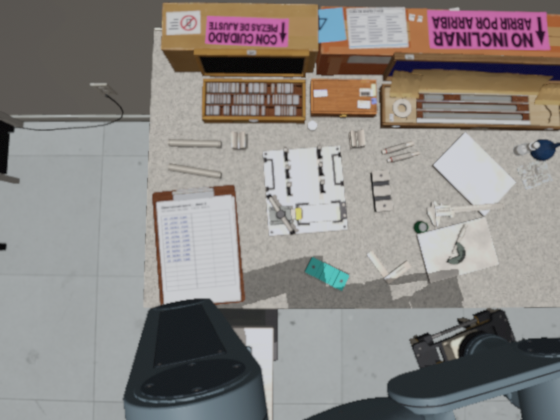

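View pics/wrist0.png

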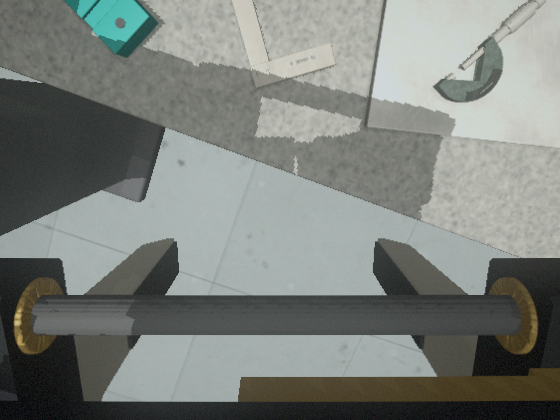

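```bash
python3 - <<'E'
from h import *
f=arm.grab_frame('top'); save(f,'t1.png',6,(255,140,400,240))
f=arm.grab_frame('side'); save(f,'s1.png',5,(200,160,330,260))
E
```

```text
(no output)
```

View pics/t1.png

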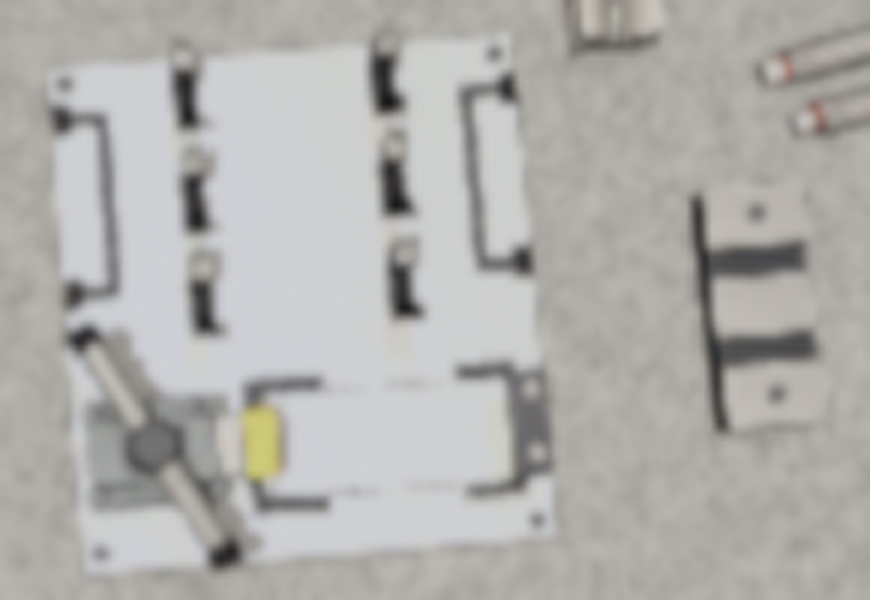

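View pics/s1.png

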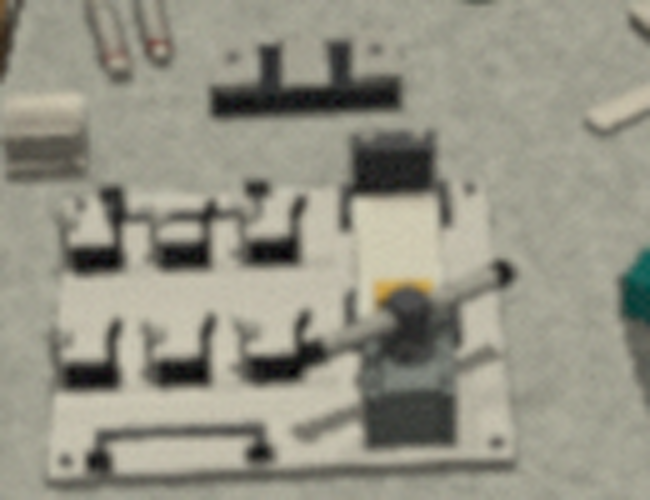

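```bash
cat >> h.py <<'E'
def fit2(loc,w):
    loc=np.array(loc,float)[:,:2];w=np.array(w,float)[:,:2]
    a=loc-loc.mean(0);b=w-w.mean(0)
    th=np.arctan2((a[:,0]*b[:,1]-a[:,1]*b[:,0]).sum(),(a*b).sum())
    M=np.array([[np.cos(th),-np.sin(th)],[np.sin(th),np.cos(th)]])
    t=w.mean(0)-M@loc.mean(0)
    return th,t,w-(loc@M.T+t)
E
python3 - <<'E'
from h import *
f=arm.grab_frame('top')
px=np.array([(50,70),(510,38),(552,535),(88,572)])/6+[255,140]
w=pix2w(f,px,12);print(w.round(1))
th,t,r=fit2([(116,107),(116,-107),(-116,-107),(-116,107)],w);print(np.degrees(th),t,r.round(1))
hub=pix2w(f,np.array([(152,445)])/6+[255,140],86);print(hub)
e=pix2w(f,np.array([(85,340),(225,552)])/6+[255,140],80);print(e)
print(np.linalg.norm(e[0]-e[1]))
mb=pix2w(f,np.array([(705,200),(795,190),(822,420),(722,430)])/6+[255,140],25);print(mb,mb.mean(0))
for c in ['side']:
    f=arm.grab_frame(c)
    pp=np.array([(62,187),(490,187),(515,463),(48,480)])/5+[200,160]
    w=pix2w(f,pp,12);print(w.round(1))
    th,t,r=fit2([(116,-107),(-116,-107),(-116,107),(116,107)],w);print(np.degrees(th),t,r.round(1))
E
```

```text
[[ 621.8 -131.    12. ]
 [ 638.7 -341.1   12. ]
 [ 411.9 -358.3   12. ]
 [ 394.1 -150.3   12. ]]
4.664906997772635 [ 516.6346758  -245.15242508] [[-1.8 -1.9]
 [-2.2  1.3]
 [ 2.2  2.9]
 [ 1.8 -2.3]]
[[ 446.34669629 -177.66802917   86.        ]]
[[ 490.88181483 -149.20793819   80.        ]
 [ 402.06435925 -208.58506334   80.        ]]
106.83718176252455
[[ 562.40361843 -426.43934386   25.        ]
 [ 567.38546375 -467.42540884   25.        ]
 [ 463.51439541 -477.70601504   25.        ]
 [ 458.73146135 -432.54638869   25.        ]] [ 513.00873473 -451.02928911   25.        ]
[[ 643.1 -343.8   12. ]
 [ 407.1 -348.5   12. ]
 [ 392.7 -137.8   12. ]
 [ 621.5 -120.5   12. ]]
3.644644335731353 [ 516.11162617 -237.64380901] [[ 4.4 -6.8]
 [-0.1  3.3]
 [-0.8  0.5]
 [-3.6  3. ]]
```

```bash
python3 - <<'E'
from h import *
s=arm.observe(); M=R.from_quat(s['tool_rot']).as_matrix(); print(M.round(3)); print(np.degrees(np.arctan2(M[1,1],M[0,1])))
f=arm.grab_frame('wrist'); C=R.from_quat(f['attitude']).as_matrix()
print((M.T@(np.array(f['xyz'])-s['eef_pos'])).round(1)); print((M.T@C).round(3))
E
```

```text
[[ 0.     0.346 -0.938]
 [-0.    -0.938 -0.346]
 [-1.     0.     0.   ]]
-69.72992857590543
[-144.7   -0.2  -67. ]
[[ 0.     0.244 -0.97 ]
 [ 1.    -0.001  0.   ]
 [-0.001 -0.97  -0.244]]
```

{"op": "step_arm", "data": {
  "dr": [
    [0, 0, 9.3],
    [0, 0, 9.3],
    [0, 0, 9.3],
    [0, 0, 9.3],
    [0, 0, 9.3],
    [0, 0, 9.3],
    [0, 0, 9.3],
    [0, 0, 9.3],
    [0, 0, 0]
  ],
  "dp": [
    [3.2, 4.2, 0],
    [3.2, 4.2, 0],
    [3.2, 4.2, 0],
    [3.2, 4.2, 0],
    [3.2, 4.2, 0],
    [3.2, 4.2, 0],
    [3.2, 4.2, 0],
    [3.2, 4.2, 0],
    [0, 0, 0]
  ],
  "grip": [50, 20, 0, 0, 0, 0, 0, 0, 0],
  "newtons": 20
}}

```text
time_s: 3.02
eef_pos: [448.1, -177.1, 240.8]
tool_rot: [0.478, 0.521, -0.477, 0.521]
ft_force: [-0.4, -0.9, 0.2]
width: 7.4
```

```bash
python3 - <<'E'
from h import *
f=arm.grab_frame('wrist'); save(f,'w1.png')
for t in ['carrier','nest','clip_1','handle_hub','handle_end_a','nest_lip','master_block']:
    print(t,[(round(d['score'],2),cam2w(f,d['location']).round(1).tolist()) for d in arm.spot_point('wrist',t)])
print(arm.observe()['joints'])
E
```

```text
carrier [(0.72, [517.7, -243.1, 1.9])]
nest [(0.73, [460.8, -284.5, 19.0])]
clip_1 [(0.79, [519.9, -240.6, 37.3]), (0.7, [569.0, -237.2, 40.8]), (0.59, [615.4, -237.7, 35.0])]
handle_hub [(0.56, [450.8, -179.0, 77.5])]
handle_end_a [(0.81, [487.1, -152.9, 83.2])]
nest_lip [(0.81, [462.5, -339.6, 18.6])]
master_block [(0.74, [298.1, -303.4, 0.2])]
[-6.17657490e-01  1.34271080e-01  1.69171576e+00 -1.47762413e-04
  1.31560071e+00 -6.96638970e-01]
```

View pics/w1.png

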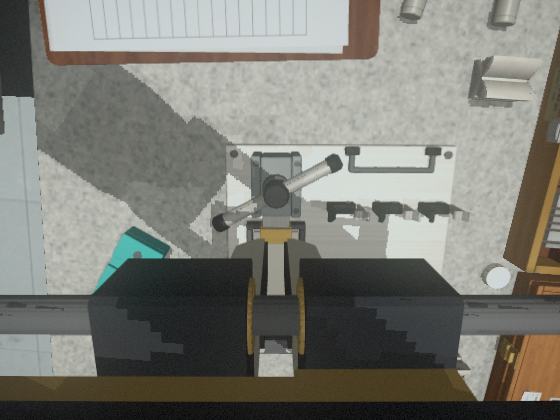

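```bash
cat > fitc.py <<'E'
from h import *
L={'carrier':(0,0),'nest':(-65,-36),'nest_lip':(-65,-91),'handle_hub':(-65,72),'clip_1':None}
loc=[];w=[];tag=[]
def add(cam):
    f=arm.grab_frame(cam)
    for t in L:
        for d in arm.spot_point(cam,t):
            p=cam2w(f,d['location'])
            # prior
            def pr(l): th=np.radians(4.66);return np.array([518+l[0]*np.cos(th)-l[1]*np.sin(th),-245+l[0]*np.sin(th)+l[1]*np.cos(th)])
            cs=[(2,0),(49,0),(96,0)] if t=='clip_1' else [L[t]]
            c=min(cs,key=lambda l:np.linalg.norm(pr(l)-p[:2]))
            if np.linalg.norm(pr(c)-p[:2])<15: loc.append(c);w.append(p);tag.append(cam+t)
import sys
for _ in range(3):
    for c in sys.argv[1:]: add(c)
th,t,r=fit2(loc,w);print(np.degrees(th),t,len(loc));
for a,b in zip(tag,r.round(1)):print(a,b)
E
python3 fitc.py top side wrist | sort
```

```text
4.976275096951029 [ 519.15688259 -242.78597642] 49
sidecarrier [ 0.6 -1.2]
sidecarrier [-1.  -4.3]
sidecarrier [-2.4 -2.9]
sideclip_1 [-0.3  1.2]
sideclip_1 [-1.1  3.3]
sideclip_1 [-1.2  1.8]
sideclip_1 [-1.3  1.4]
sideclip_1 [-3.3  2. ]
sideclip_1 [0.7 3.2]
sideclip_1 [1.3 1.4]
sideclip_1 [1.6 1.8]
sidehandle_hub [ 1.3 -2.5]
sidehandle_hub [ 1.9 -3. ]
sidehandle_hub [-1.  -0.9]
sidenest [ 0.7 -2.8]
sidenest [-1.5 -1.4]
sidenest [3.5 0.1]
sidenest_lip [-1.4  3.3]
sidenest_lip [-2.5  0.6]
sidenest_lip [-5.3  0.1]
topclip_1 [ 1.9 -1.3]
topclip_1 [-0.3 -1. ]
topclip_1 [0.8 3.2]
topclip_1 [0.9 5.7]
topclip_1 [4.6 1.5]
topnest [-1.3  1.1]
topnest [-2.9 -1.9]
topnest [0.5 1. ]
topnest_lip [ 0.3 -2.4]
topnest_lip [-0.6 -2. ]
topnest_lip [-1.8 -3.1]
wristcarrier [-0.7 -2.2]
wristcarrier [-0.9 -1.7]
wristcarrier [2.6 1.8]
wristclip_1 [ 0.1 -2.5]
wristclip_1 [ 0.8 -0.4]
wristclip_1 [-0.  -2.3]
wristclip_1 [-0.4  3.1]
wristclip_1 [-0.7  0.7]
wristclip_1 [-0.8 -2.5]
wristclip_1 [-1.8  1.1]
wristclip_1 [-2.4  0.8]
wristclip_1 [0.1 1.9]
wristhandle_hub [ 2.3 -1.3]
wristhandle_hub [ 3.8 -1.6]
wristhandle_hub [1.7 0.2]
wristnest [1.  0.7]
wristnest [1.4 1.4]
wristnest [2.7 0.7]
```

{"op": "step_arm", "data": {
  "dr": [
    [0, 0, 0],
    [0, 0, 0],
    [0, 0, 0],
    [0, 0, 0],
    [0, 0, 0],
    [0, 0, 0]
  ],
  "dp": [
    [4.5, -0.9, 0],
    [0, 0, -4],
    [0, 0, -4],
    [0, 0, -4],
    [0, 0, -3.3],
    [0, 0, 0]
  ],
  "grip": [0, 0, 0, 0, 0, 0]
}}

```text
time_s: 6.88
eef_pos: [489.8, -187.9, 85.4]
tool_rot: [0.479, 0.522, -0.48, 0.518]
ft_force: [-0.3, 0.5, 0.9]
width: 0.4
```

```bash
python3 - <<'E'
from h import *
f=arm.grab_frame('wrist'); save(f,'w2.png')
print(arm.observe()['ft_force'])
# peg path from angle -10 CCW
a0=-10
P=[(45*np.cos(np.radians(a)),45*np.sin(np.radians(a))) for a in range(-10,400,15)]
D=np.diff(np.array(P),axis=0)/10
for i,d in enumerate(D): print(-10+15*(i+1),d.round(2).tolist())
E
```

```text
[ 0.93913909  0.95995624 -0.58334334]
5 [0.05, 1.17]
20 [-0.25, 1.15]
35 [-0.54, 1.04]
50 [-0.79, 0.87]
65 [-0.99, 0.63]
80 [-1.12, 0.35]
95 [-1.17, 0.05]
110 [-1.15, -0.25]
125 [-1.04, -0.54]
140 [-0.87, -0.79]
155 [-0.63, -0.99]
170 [-0.35, -1.12]
185 [-0.05, -1.17]
200 [0.25, -1.15]
215 [0.54, -1.04]
230 [0.79, -0.87]
245 [0.99, -0.63]
260 [1.12, -0.35]
275 [1.17, -0.05]
290 [1.15, 0.25]
305 [1.04, 0.54]
320 [0.87, 0.79]
335 [0.63, 0.99]
350 [0.35, 1.12]
365 [0.05, 1.17]
380 [-0.25, 1.15]
395 [-0.54, 1.04]
```

View pics/w2.png

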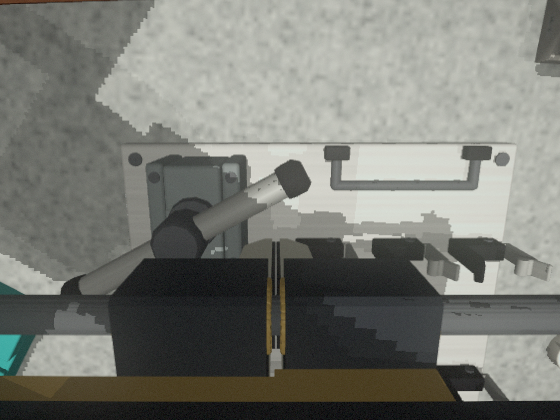

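{"op": "step_arm", "data": {
  "dr": [
    [0, 0, 0],
    [0, 0, 0],
    [0, 0, 0],
    [0, 0, 0],
    [0, 0, 0],
    [0, 0, 0],
    [0, 0, 0],
    [0, 0, 0],
    [0, 0, 0],
    [0, 0, 0]
  ],
  "dp": [
    [0.2, 1.17, 0],
    [-0.25, 1.15, 0],
    [-0.54, 1.04, 0],
    [-0.79, 0.87, 0],
    [-0.99, 0.63, 0],
    [-1.12, 0.35, 0],
    [-1.17, 0.05, 0],
    [-1.15, -0.25, 0],
    [-1.04, -0.54, 0],
    [-0.87, -0.79, 0]
  ],
  "grip": [0, 0, 0, 0, 0, 0, 0, 0, 0, 0]
}}

```text
time_s: 8.18
eef_pos: [417.5, -151.7, 90.2]
tool_rot: [0.481, 0.517, -0.478, 0.523]
ft_force: [5.4, 5.4, 1.6]
width: 0.4
```

```bash
python3 - <<'E'
from h import *
f=arm.grab_frame('wrist'); save(f,'w3.png')
s=arm.observe();print(s['ft_force'],s['eef_pos'])
E
```

```text
[1.98035942 3.13878879 2.08317233] [ 415.72126645 -152.03087908   89.66974178]
```

View pics/w3.png

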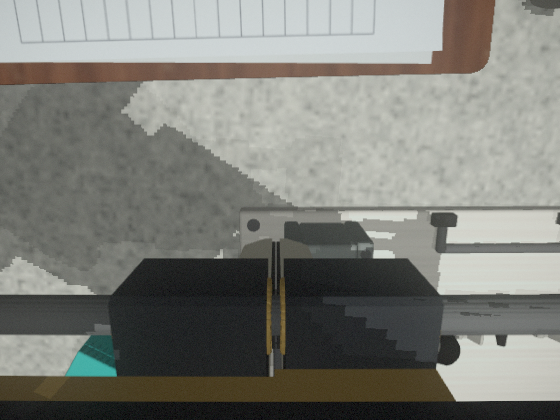

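```bash
python3 - <<'E'
from h import *
P=np.array([(45*np.cos(np.radians(a)),45*np.sin(np.radians(a))) for a in range(140,210,5)])
print((np.diff(P,axis=0)/10).round(2).tolist())
E
```

```text
[[-0.24, -0.31], [-0.21, -0.33], [-0.18, -0.35], [-0.15, -0.36], [-0.12, -0.37], [-0.08, -0.38], [-0.05, -0.39], [-0.02, -0.39], [0.02, -0.39], [0.05, -0.39], [0.08, -0.38], [0.12, -0.37], [0.15, -0.36]]
```

{"op": "step_arm", "data": {
  "dr": [
    [0, 0, 0],
    [0, 0, 0],
    [0, 0, 0],
    [0, 0, 0]
  ],
  "dp": [
    [-0.24, -0.31, 0],
    [-0.21, -0.33, 0],
    [-0.18, -0.35, 0],
    [-0.15, -0.36, 0]
  ],
  "grip": [0, 0, 0, 0]
}}

```text
time_s: 8.72
eef_pos: [407.2, -164.1, 88.5]
tool_rot: [0.48, 0.52, -0.479, 0.52]
ft_force: [4.0, 5.6, 0.4]
width: 0.1
```

{"op": "step_arm", "data": {
  "dr": [
    [0, 0, 0],
    [0, 0, 0]
  ],
  "dp": [
    [-0.12, -0.37, 0],
    [-0.08, -0.38, 0]
  ],
  "grip": [0, 0]
}}

```text
time_s: 8.98
eef_pos: [405.0, -170.4, 88.2]
tool_rot: [0.48, 0.52, -0.478, 0.519]
ft_force: [3.4, 11.4, 1.9]
width: 0.7
```

{"op": "step_arm", "data": {
  "dr": [
    [0, 0, 0],
    [0, 0, 0]
  ],
  "dp": [
    [-0.05, -0.39, 0],
    [-0.02, -0.39, 0]
  ],
  "grip": [0, 0]
}}

```text
time_s: 9.22
eef_pos: [403.4, -177.6, 87.9]
tool_rot: [0.48, 0.521, -0.478, 0.519]
ft_force: [1.6, 9.8, 1.4]
width: 0.3
```

{"op": "step_arm", "data": {
  "dr": [
    [0, 0, 0],
    [0, 0, 0],
    [0, 0, 0],
    [0, 0, 0]
  ],
  "dp": [
    [0.02, -0.39, 0],
    [0.05, -0.39, 0],
    [0.08, -0.38, 0],
    [0.12, -0.37, 0]
  ],
  "grip": [0, 0, 0, 0]
}}

```text
time_s: 9.72
eef_pos: [404.9, -192.5, 87.4]
tool_rot: [0.48, 0.522, -0.479, 0.518]
ft_force: [-2.5, 8.1, 2.0]
width: 0.4
```

```bash
python3 - <<'E'
from h import *
f=arm.grab_frame('wrist'); save(f,'w4.png')
f=arm.grab_frame('side'); save(f,'s4.png',5,(200,160,330,260))
P=np.array([(45*np.cos(np.radians(a)),45*np.sin(np.radians(a))) for a in range(200,400,15)])
print((np.diff(P,axis=0)/10).round(2).tolist())
E
```

```text
[[0.54, -1.04], [0.79, -0.87], [0.99, -0.63], [1.12, -0.35], [1.17, -0.05], [1.15, 0.25], [1.04, 0.54], [0.87, 0.79], [0.63, 0.99], [0.35, 1.12], [0.05, 1.17], [-0.25, 1.15], [-0.54, 1.04]]
```

View pics/s4.png

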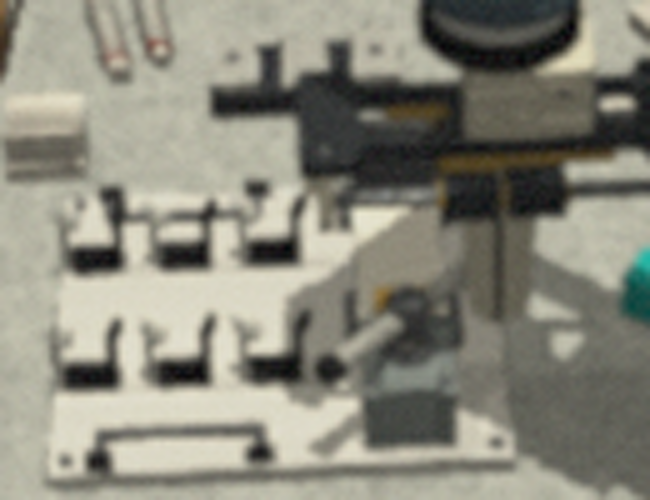

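View pics/w4.png

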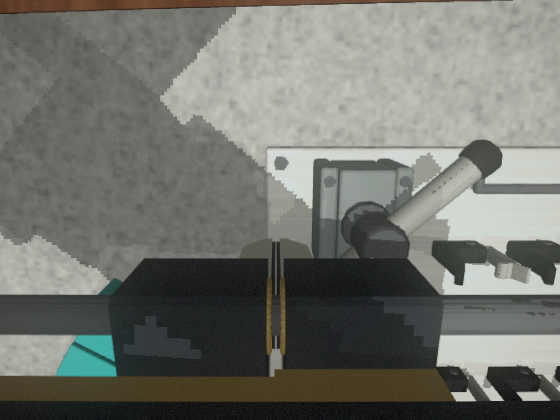

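{"op": "step_arm", "data": {
  "dr": [
    [0, 0, 0],
    [0, 0, 0],
    [0, 0, 0],
    [0, 0, 0],
    [0, 0, 0],
    [0, 0, 0],
    [0, 0, 0],
    [0, 0, 0]
  ],
  "dp": [
    [0.54, -1.04, 0],
    [0.79, -0.87, 0],
    [0.99, -0.63, 0],
    [1.12, -0.35, 0],
    [1.17, -0.05, 0],
    [1.15, 0.25, 0],
    [1.04, 0.54, 0],
    [0.87, 0.79, 0]
  ],
  "grip": [0, 0, 0, 0, 0, 0, 0, 0]
}}

```text
time_s: 10.82
eef_pos: [481.4, -209.4, 87.7]
tool_rot: [0.478, 0.521, -0.48, 0.519]
ft_force: [-6.4, -5.2, -0.0]
width: 0.5
```

{"op": "step_arm", "data": {
  "dr": [
    [0, 0, 0],
    [0, 0, 0],
    [0, 0, 0]
  ],
  "dp": [
    [0.24, 0.31, 0],
    [0.21, 0.33, 0],
    [0.18, 0.35, 0]
  ],
  "grip": [0, 0, 0]
}}

```text
time_s: 11.2
eef_pos: [489.5, -200.5, 88.4]
tool_rot: [0.478, 0.52, -0.48, 0.521]
ft_force: [-2.8, -5.0, -0.3]
width: 0.6
```

{"op": "step_arm", "data": {
  "dr": [
    [0, 0, 0],
    [0, 0, 0]
  ],
  "dp": [
    [0.15, 0.36, 0],
    [0.06, 0.18, 0]
  ],
  "grip": [0, 0]
}}

```text
time_s: 11.45
eef_pos: [491.5, -195.0, 88.4]
tool_rot: [0.478, 0.52, -0.48, 0.521]
ft_force: [-3.6, -4.6, -0.3]
width: 0.3
```

{"op": "step_arm", "data": {
  "dr": [
    [0, 0, 0],
    [0, 0, 0]
  ],
  "dp": [
    [0.06, 0.18, 0],
    [0, 0, 0]
  ],
  "grip": [0, 0]
}}

```text
time_s: 11.7
eef_pos: [492.2, -193.2, 88.4]
tool_rot: [0.479, 0.52, -0.479, 0.521]
ft_force: [-2.9, -3.9, 0.3]
width: 0.5
```

{"op": "step_arm", "data": {
  "dr": [
    [0, 0, 0],
    [0, 0, 0]
  ],
  "dp": [
    [0.06, 0.25, 0],
    [0, 0, 0]
  ],
  "grip": [0, 0]
}}

```text
time_s: 11.95
eef_pos: [492.8, -190.7, 88.3]
tool_rot: [0.479, 0.52, -0.479, 0.521]
ft_force: [-3.2, -4.7, -0.2]
width: 0.4
```

{"op": "step_arm", "data": {
  "dr": [
    [0, 0, 0],
    [0, 0, 0]
  ],
  "dp": [
    [0.05, 0.25, 0],
    [0, 0, 0]
  ],
  "grip": [0, 0]
}}

```text
time_s: 12.2
eef_pos: [493.2, -188.3, 88.4]
tool_rot: [0.479, 0.52, -0.479, 0.521]
ft_force: [-3.6, -4.5, 0.8]
width: 0.4
```

{"op": "step_arm", "data": {
  "dr": [
    [0, 0, 0],
    [0, 0, 0]
  ],
  "dp": [
    [0, 0.25, 0],
    [0, 0, 0]
  ],
  "grip": [0, 0]
}}

```text
time_s: 12.45
eef_pos: [493.3, -187.9, 88.4]
tool_rot: [0.478, 0.519, -0.48, 0.522]
ft_force: [-3.4, -11.4, -1.7]
width: 0.3
```

{"op": "step_arm", "data": {
  "dr": [
    [0, 0, 0],
    [0, 0, 0],
    [0, 0, 0],
    [0, 0, -10],
    [0, 0, -10],
    [0, 0, -10],
    [0, 0, -10],
    [0, 0, -10],
    [0, 0, -10],
    [0, 0, -10],
    [0, 0, -10],
    [0, 0, -10],
    [0, 0, 0]
  ],
  "dp": [
    [0, -1, 0],
    [0, 0, 5],
    [0, 0, 5],
    [0.3, -2.5, 5],
    [0.3, -2.5, 0],
    [0.3, -3, 0],
    [0.3, -3, 0],
    [0.3, -3, 0],
    [0.3, -3, 0],
    [0.3, -3, 0],
    [0.3, -3, 0],
    [0, -2.5, 0],
    [0, 0, 0]
  ],
  "grip": [0, 0, 0, 50, 100, 100, 100, 100, 100, 100, 100, 100, 100]
}}

```text
time_s: 14.08
eef_pos: [517.3, -451.3, 237.2]
tool_rot: [0.707, 0.029, -0.706, 0.028]
ft_force: [0.7, -0.3, -1.0]
width: 92.2
```

```bash
python3 - <<'E'
from h import *
f=arm.grab_frame('wrist'); save(f,'w5.png')
print([(round(d['score'],2),cam2w(f,d['location']).round(1).tolist()) for d in arm.spot_point('wrist','master_block')])
m=arm.masks_of('wrist','master_block'); print([(d['score'],d['pixels'].sum()) for d in m])
np.save('m.npy',m[0]['pixels'])
f=arm.grab_frame('top'); save(f,'t5.png',6,(255,140,400,240))
print([(round(d['score'],2),cam2w(f,d['location']).round(1).tolist()) for d in arm.spot_point('top','master_block')])
E
```

```text
[(0.7, [296.0, -300.8, -0.1]), (0.56, [513.8, -452.3, 3.1])]
[(0.74, np.int64(5229)), (0.71, np.int64(2486))]
[(0.33, [567.8, -236.5, 34.6])]
```

View pics/w5.png

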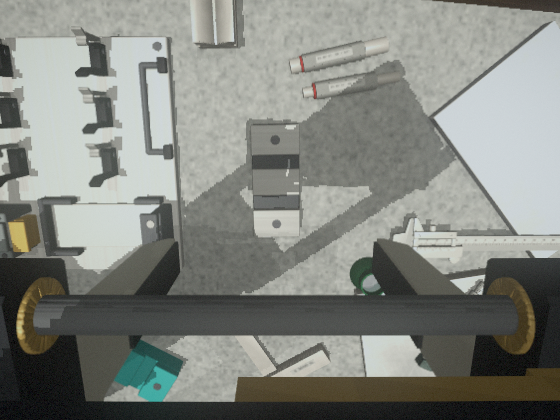

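View pics/t5.png

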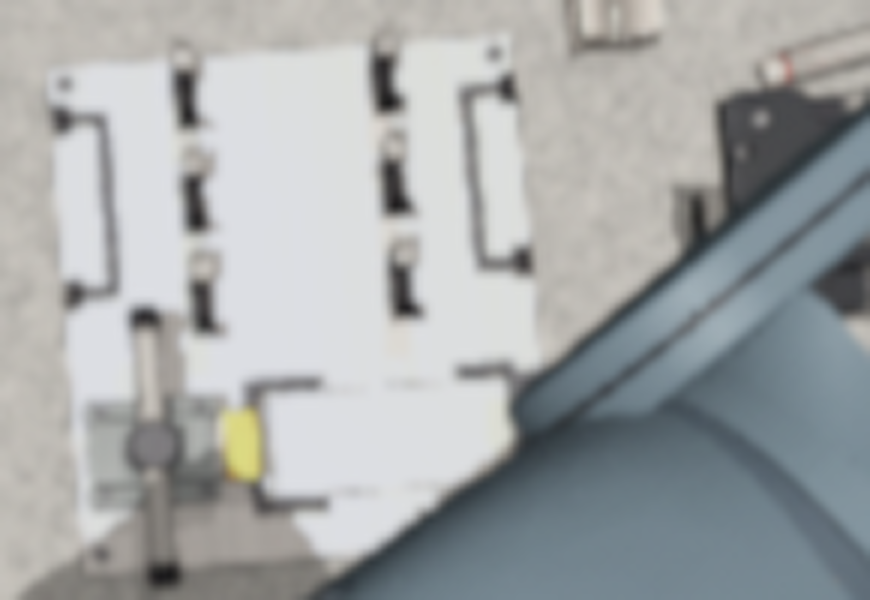

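```bash
python3 - <<'E'
from h import *
f=arm.grab_frame('wrist'); save(f,'w5c.png',4,(220,100,340,250))
E
```

```text
(no output)
```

View pics/w5c.png

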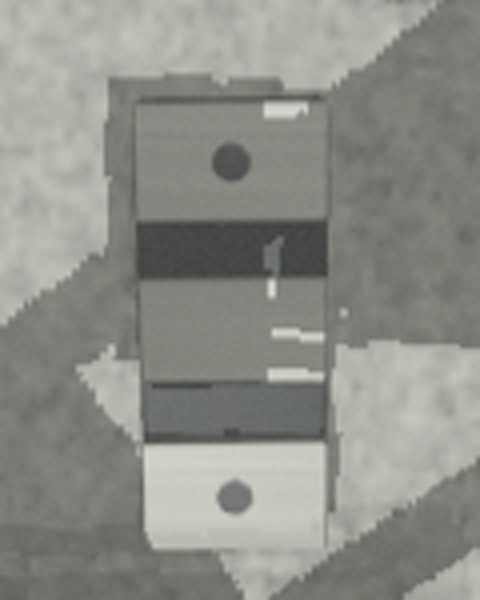

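```bash
python3 - <<'E'
from h import *
f=arm.grab_frame('wrist')
w=pix2w(f,np.array([(136,99),(326,95),(325,549),(146,548)])/4+[220,100],28);print(w.round(1))
# local: x' along width, y along length ; guess top=+x world
th,t,r=fit2([(55,23),(55,-23),(-55,-23),(-55,23)],w);print(np.degrees(th),t,r.round(1))
s=arm.observe();M=R.from_quat(s['tool_rot']).as_matrix();print(np.degrees(np.arctan2(M[1,1],M[0,1])),s['eef_pos'],s['ft_force'])
E
```

```text
[[ 570.4 -424.3   28. ]
 [ 575.1 -468.3   28. ]
 [ 464.4 -479.3   28. ]
 [ 460.9 -434.6   28. ]]
5.477550638418416 [ 517.68582346 -451.62945368] [[ 0.2 -0.9]
 [ 0.4  1. ]
 [-0.8  0.5]
 [ 0.1 -0.6]]
-85.21895525897321 [ 517.68381871 -449.2435195   238.04380379] [-0.20424467  0.18407082  0.07978997]
```

{"op": "step_arm", "data": {
  "dr": [
    [0, 0, 0.7],
    [0, 0, 0],
    [0, 0, 0],
    [0, 0, 0],
    [0, 0, 0],
    [0, 0, 0],
    [0, 0, 0]
  ],
  "dp": [
    [-0.05, -0.15, 0],
    [0, 0, -4.5],
    [0, 0, -4.5],
    [0, 0, -4.5],
    [0, 0, -4.5],
    [0, 0, -2.4],
    [0, 0, 0]
  ],
  "grip": [100, 100, 100, 100, 100, 100, 100]
}}

```text
time_s: 15.3
eef_pos: [516.1, -451.0, 31.8]
tool_rot: [-0.706, -0.034, 0.707, -0.032]
ft_force: [0.1, -0.9, 0.6]
width: 93.2
```

```bash
python3 - <<'E'
from h import *
f=arm.grab_frame('wrist'); save(f,'w6.png')
print(arm.observe()['eef_pos'],arm.observe()['ft_force'])
E
```

```text
[ 516.55439964 -451.30709068   33.23126711] [ 0.69873321 -0.11221306 -0.50580389]
```

View pics/w6.png

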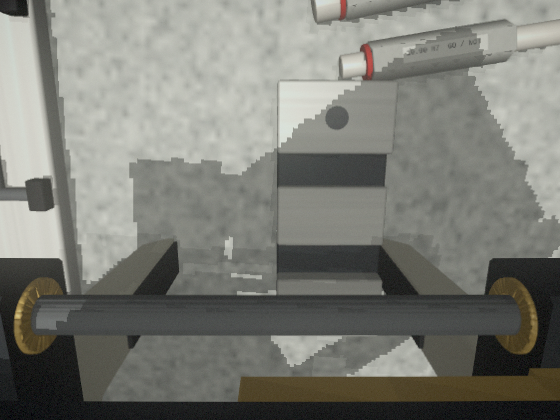

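```bash
python3 - <<'E'
from h import *
f=arm.grab_frame('wrist')
w=pix2w(f,np.array([(278,81),(396,81),(277,153),(392,153),(279,187),(385,187),(278,245),(383,245)]),28);print(w.round(1))
w=pix2w(f,np.array([(279,187),(385,187),(278,245),(383,245)]),24);print(w.round(1))
print([(round(d['score'],2),cam2w(f,d['location']).round(1).tolist()) for d in arm.spot_point('wrist','master_block')])
E
```

```text
[[ 594.4 -444.7   28. ]
 [ 598.7 -489.6   28. ]
 [ 567.  -446.9   28. ]
 [ 571.4 -492.8   28. ]
 [ 553.3 -449.1   28. ]
 [ 557.4 -492.3   28. ]
 [ 528.2 -451.1   28. ]
 [ 532.4 -495.6   28. ]]
[[ 552.5 -449.2   24. ]
 [ 556.7 -493.5   24. ]
 [ 526.7 -451.2   24. ]
 [ 531.1 -497.    24. ]]
[(0.9, [538.5, -466.9, 1.1])]
```

{"op": "step_arm", "data": {
  "dr": [
    [0, 0, 0],
    [0, 0, 0],
    [0, 0, 0]
  ],
  "dp": [
    [0, 0, 5],
    [2.5, -2.15, 1],
    [0, 0, 0]
  ],
  "grip": [100, 100, 100]
}}

```text
time_s: 15.82
eef_pos: [544.0, -475.3, 97.1]
tool_rot: [0.708, 0.031, -0.705, 0.035]
ft_force: [0.1, -0.2, -0.2]
width: 92.5
```

```bash
python3 - <<'E'
from h import *
f=arm.grab_frame('wrist'); save(f,'w7.png')
s=arm.observe();print(s['eef_pos'])
E
```

```text
[ 542.5340406  -473.7459121    95.26677606]
```

View pics/w7.png

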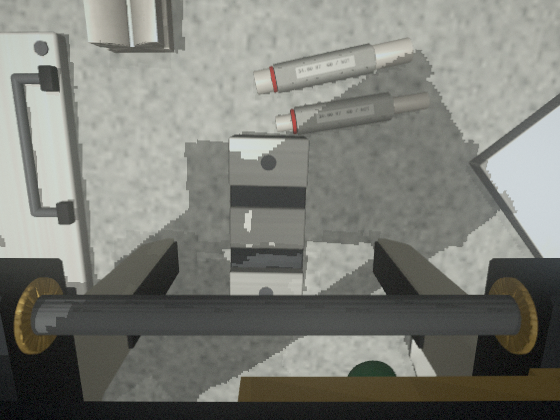

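```bash
python3 - <<'E'
from h import *
f=arm.grab_frame('wrist')
w=pix2w(f,np.array([(230,136),(308,136),(230,185),(307,186)]),28);print(w.round(1))
w2=pix2w(f,np.array([(231,208),(306,208),(231,248),(303,248)]),24);print(w2.round(1))
L=[(55,23),(55,-23),(27,23),(27,-23),(15,23),(15,-23),(-15,23),(-15,-23)]
th,t,r=fit2(L[:4],w);print(np.degrees(th),t,r.round(1))
s=arm.observe();M=R.from_quat(s['tool_rot']).as_matrix();print(np.degrees(np.arctan2(M[1,1],M[0,1])),s['eef_pos'])
E
```

```text
[[ 593.3 -443.3   28. ]
 [ 597.5 -486.8   28. ]
 [ 565.5 -445.1   28. ]
 [ 569.1 -489.5   28. ]]
[[ 550.7 -446.2   24. ]
 [ 555.  -490.9   24. ]
 [ 525.4 -447.9   24. ]
 [ 529.6 -491.9   24. ]]
4.921273428606947 [ 540.49603654 -469.67041705] [[ 0.  -1.2]
 [ 0.2  1.1]
 [ 0.  -0.7]
 [-0.3  0.8]]
-84.6078119942095 [ 541.642599   -472.77269563   94.04439873]
```

{"op": "step_arm", "data": {
  "dr": [
    [0, 0, 0],
    [0, 0, 0],
    [0, 0, 0],
    [0, 0, 0],
    [0, 0, 0],
    [0, 0, 0],
    [0, 0, 0],
    [0, 0, 0],
    [0, 0, 0]
  ],
  "dp": [
    [-0.15, 0.35, -4],
    [0, 0, -2.9],
    [0, 0, 0],
    [0, 0, 0],
    [0, 0, 0],
    [0, 0, 0],
    [0, 0, 0],
    [0, 0, 0],
    [0, 0, 0]
  ],
  "grip": [100, 100, 60, 40, 0, 0, 0, 0, 0],
  "newtons": 50
}}

```text
time_s: 17.05
eef_pos: [540.4, -469.9, 24.7]
tool_rot: [0.706, 0.033, -0.706, 0.033]
ft_force: [-0.7, -1.7, 0.7]
width: 45.8
```

```bash
python3 - <<'E'
from h import *
f=arm.grab_frame('wrist'); save(f,'w8.png')
s=arm.observe();print(s['eef_pos'],s['width'],s['ft_force'])
E
```

```text
[ 540.39074998 -469.92700355   24.70673374] 45.3423094875147 [-0.28708671 -1.12613526  0.02934657]
```

View pics/w8.png

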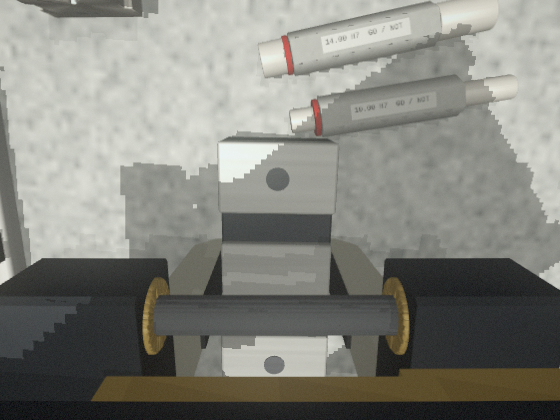

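{"op": "step_arm", "data": {
  "dr": [
    [0, 0, 0],
    [0, 0, 0],
    [0, 0, 0],
    [0, 0, 0],
    [0, 0, 9],
    [0, 0, 9],
    [0, 0, 9],
    [0, 0, 9],
    [0, 0, 9],
    [0, 0, 9],
    [0, 0, 9],
    [0, 0, 9],
    [0, 0, 9],
    [0, 0, 9],
    [0, 0, 0]
  ],
  "dp": [
    [0, 0, 2],
    [0, 0, 4],
    [0, 0, 5],
    [0, 0, 5],
    [0, 0, 0],
    [-1, 2, 0],
    [-1, 2, 0],
    [-1, 2, 0],
    [-1, 2, 0],
    [-1, 2, 0],
    [-1, 2, 0],
    [-1, 2, 0],
    [-1, 2, 0],
    [-0.3, 2, 0],
    [0, 0, 0]
  ],
  "grip": [0, 0, 0, 0, 0, 0, 0, 0, 0, 0, 0, 0, 0, 0, 0]
}}

```text
time_s: 18.98
eef_pos: [456.8, -288.0, 185.3]
tool_rot: [0.476, 0.523, -0.476, 0.523]
ft_force: [0.6, 0.4, -5.5]
width: 45.6
```

```bash
python3 - <<'E'
from h import *
f=arm.grab_frame('wrist'); save(f,'w9.png')
s=arm.observe();print(s['eef_pos'],s['width'],s['ft_force'],s['joints'])
M=R.from_quat(s['tool_rot']).as_matrix();print(M.round(3),np.degrees(np.arctan2(M[1,1],M[0,1])))
E
```

```text
[ 457.31859211 -289.27837137  185.38924639] 45.34044130039444 [-0.69538323 -0.67794229 -4.95118807] [-7.70161541e-01  2.86171006e-01  1.63866276e+00 -1.07845519e-04
  1.21615997e+00 -8.62404797e-01]
[[ 0.     0.996  0.092]
 [-0.     0.092 -0.996]
 [-1.     0.     0.001]] 5.287297917668414
```

View pics/w9.png

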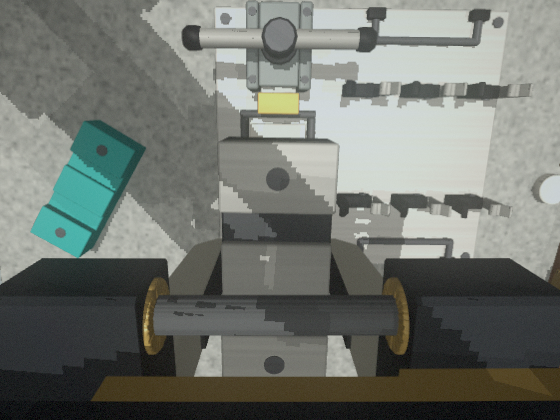

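```bash
python3 - <<'E'
from h import *
f=arm.grab_frame('wrist'); save(f,'w9c.png',5,(210,80,350,200))
np.save('f9.npy',np.array([f],dtype=object),allow_pickle=True)
E
```

```text
(no output)
```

View pics/w9c.png

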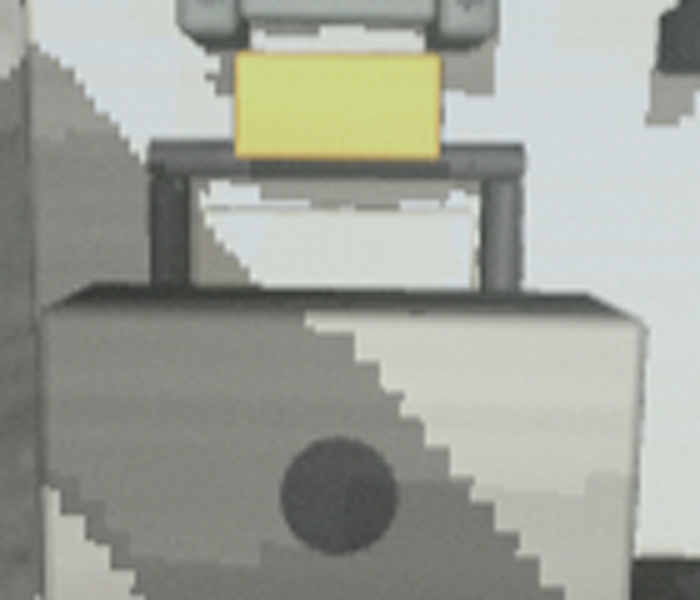

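```bash
python3 - <<'E'
from h import *
f=np.load('f9.npy',allow_pickle=True)[0]
c=lambda p:np.array(p)/5+[210,80]
r=pix2w(f,[c((150,165)),c((522,165)),c((152,250)),c((522,250)),c((170,250)),c((502,250)),c((171,180)),c((503,180))],26)
print(r.round(1))
b=pix2w(f,[c((42,310)),c((645,325)),c((280,495)),c((398,495))],188.6);print(b.round(1))
s=arm.observe();print(s['eef_pos'])
th=np.radians(4.9);U=np.array([np.cos(th),np.sin(th)]);V=np.array([-U[1],U[0]])
n=np.array([457.3,-284.5])
print('rails in nest frame',[((q[:2]-n)@U,(q[:2]-n)@V) for q in r])
e=np.array([457.1,-288.6])
print('block end rel tcp',[((q[:2]-e)@U,(q[:2]-e)@V) for q in b])
# yaw from bar
bar=pix2w(f,[(190,38),(366,39.5)],78);print(bar,np.degrees(np.arctan2(*(bar[1]-bar[0])[1::-1])))
# plate top edge
pl=pix2w(f,[(217,13),(507,17)],12);print(pl,np.degrees(np.arctan2(*(pl[1]-pl[0])[1::-1])))
for t in ['handle_hub','clip_1','carrier','nest']:
    print(t,[(round(d['score'],2),cam2w(f,d['location']).round(1).tolist()) for d in arm.spot_point('wrist',t)])
E
```

```text
[[ 423.1 -226.3   26. ]
 [ 481.7 -220.8   26. ]
 [ 424.3 -239.4   26. ]
 [ 483.3 -233.9   26. ]
 [ 427.2 -239.2   26. ]
 [ 480.1 -234.2   26. ]
 [ 426.6 -228.3   26. ]
 [ 479.  -223.4   26. ]]
[[ 430.7 -235.4  188.6]
 [ 475.9 -232.3  188.6]
 [ 449.7 -247.8  188.6]
 [ 458.7 -247.   188.6]]
[ 457.54667388 -289.99987552  185.31462355]
rails in nest frame [(np.float64(-29.1043014695266), np.float64(60.94488592880334)), (np.float64(29.795204810007988), np.float64(61.38472680522613)), (np.float64(-28.985400431738018), np.float64(47.721319883987576)), (np.float64(30.223036777417228), np.float64(48.16393031043667)), (np.float64(-26.104451734857076), np.float64(47.74170998723511)), (np.float64(27.022084933621837), np.float64(48.13873519673185)), (np.float64(-25.80761777622168), np.float64(58.65437128781278)), (np.float64(26.85557153481122), np.float64(59.047832792350874))]
block end rel tcp [(np.float64(-21.787224601814046), np.float64(55.22371837409659)), (np.float64(23.508570317115332), np.float64(54.44693046913393)), (np.float64(-3.9104486596538335), np.float64(41.28525532259216)), (np.float64(5.154812011559923), np.float64(41.35317537568408))]
[[ 393.37414717 -182.7814043    78.        ]
 [ 503.49202932 -173.39332934   78.        ]] 4.872955270030705
[[ 398.57352786 -152.33719013   12.        ]
 [ 625.15757129 -133.57462672   12.        ]] 4.733646110483369
handle_hub [(0.78, [450.2, -177.2, 76.7])]
clip_1 [(0.91, [519.2, -243.1, 36.8]), (0.74, [615.7, -238.0, 35.5]), (0.68, [567.5, -239.7, 38.1]), (0.67, [404.0, -178.5, 81.1])]
carrier [(0.97, [517.8, -242.6, 1.6])]
nest [(0.63, [521.8, -243.5, 35.5])]
```

{"op": "step_arm", "data": {
  "dr": [
    [0, 0, -0.4],
    [7.3, 0.62, 0],
    [7.3, 0.62, 0],
    [7.3, 0.62, 0],
    [0, 0, 0],
    [0, 0, 0],
    [0, 0, 0]
  ],
  "dp": [
    [-0.13, 1.53, 0],
    [0, 0, 0],
    [0, 0, 0],
    [0, 0, -2],
    [0, 0, -3],
    [0, 0, -3],
    [0, 0, 0]
  ],
  "grip": [0, 0, 0, 0, 0, 0, 0]
}}

```text
time_s: 20.15
eef_pos: [455.0, -272.9, 102.8]
tool_rot: [0.56, 0.612, -0.378, 0.41]
ft_force: [0.1, 0.4, -4.3]
width: 45.6
```

```bash
python3 - <<'E'
from h import *
f=arm.grab_frame('wrist'); save(f,'w10.png')
f=arm.grab_frame('side'); save(f,'s10.png',5,(200,160,330,260))
s=arm.observe();print(s['eef_pos'],s['width'],s['ft_force'],s['joints'])
M=R.from_quat(s['tool_rot']).as_matrix();print(M.round(3),np.degrees(np.arctan2(M[1,1],M[0,1])))
E
```

```text
[ 456.45838479 -274.31246185  105.36644255] 45.25138464331027 [ 0.11865432 -0.36948407 -5.7287943 ] [-0.89191788  0.51838015  1.5630666   0.21461976  1.38667682 -1.05304638]
[[-0.032  0.996  0.081]
 [ 0.373  0.087 -0.924]
 [-0.927  0.001 -0.374]] 4.964971598954695
```

View pics/w10.png

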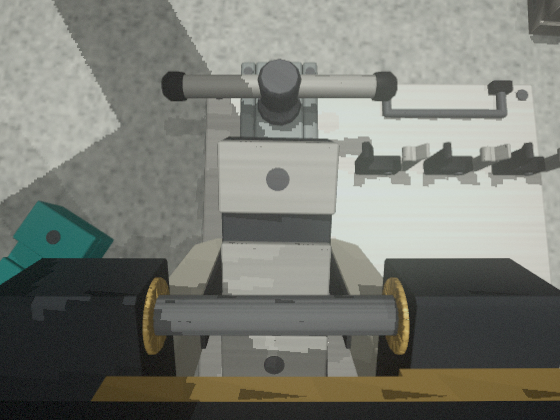

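View pics/s10.png

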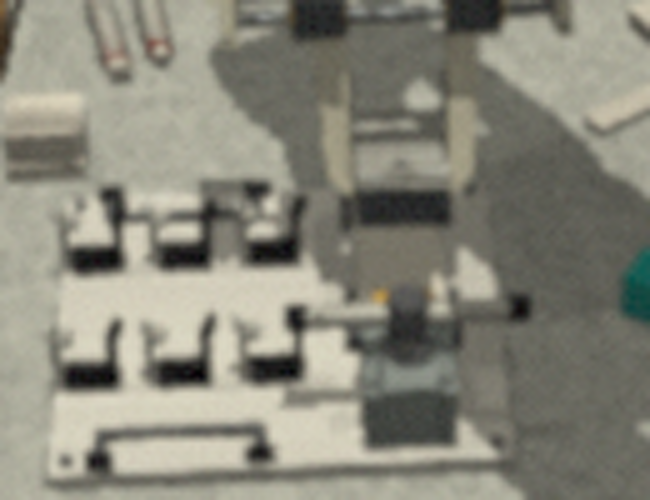

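```bash
cat >> h.py <<'E'
def avg(n=8):
    P=[]
    for i in range(n):
        arm.grab_frame('wrist'); s=arm.observe(); P.append(np.r_[s['eef_pos'],s['ft_force']])
    return np.mean(P,0)
E
python3 - <<'E'
from h import *
f=arm.grab_frame('wrist'); save(f,'w10c.png',3,(150,50,410,220))
np.save('f10.npy',np.array([f],dtype=object),allow_pickle=True)
print(avg().round(2))
s=arm.observe(); print(f['xyz'],(R.from_quat(s['tool_rot']).inv()*R.from_quat(f['attitude'])).as_matrix().round(3))
E
```

```text
[ 4.5655e+02 -2.7479e+02  1.0572e+02  2.9000e-01 -3.0000e-01 -5.2200e+00]
[ 455.47258472 -265.88088944  264.68607143] [[ 0.001  0.243 -0.97 ]
 [ 1.    -0.001  0.001]
 [-0.    -0.97  -0.243]]
```

View pics/w10c.png

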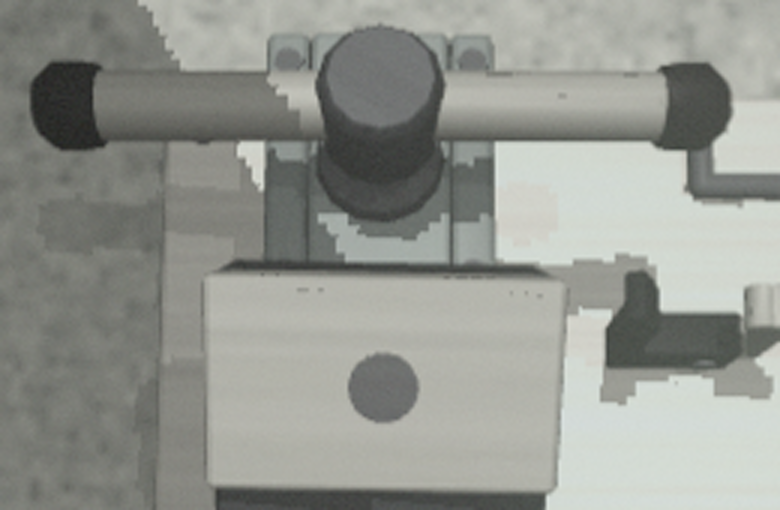

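```bash
python3 - <<'E'
from h import *
f=np.load('f10.npy',allow_pickle=True)[0]
th=np.radians(4.85);U=np.array([np.cos(th),np.sin(th)]);V=np.array([-U[1],U[0]])
h=pix2w(f,[(277,85)],78)[0]; print('hub',h)
tcp=np.array([456.55,-274.79,105.72])
ang=np.radians(22)
hz=105.72+41*np.sin(ang)+3.3*np.cos(ang)
b=pix2w(f,[(277.7,179.3),(150+205/3,50+275/3),(150+565/3,50+280/3),(150+208/3,50+488/3),(150+557/3,50+488/3)],hz); print('hole',b)
for q in b: print('rel hub',(q-h)[:2]@U,(q-h)[:2]@V,' rel tcp',(q-tcp)[:2]@U,(q-tcp)[:2]@V)
print('cam-tcp',(f['xyz']-tcp)[:2]@U)
E
```

```text
hub [ 448.52930729 -176.25764327   78.        ]
hole [[ 453.83118544 -236.53885484  124.13857705]
 [ 429.50420033 -223.66791787  124.13857705]
 [ 476.11473457 -220.25308223  124.13857705]
 [ 432.90008381 -251.31510164  124.13857705]
 [ 476.84306171 -247.46531585  124.13857705]]
rel hub 0.186273915332612 -60.513632198574065  rel tcp 0.5249557367388671 38.34405403932798
rel hub -22.965402931955524 -45.631996452949096  rel tcp -22.626721110549266 53.22568978495295
rel hub 23.766955825019416 -46.17018798376433  rel tcp 24.10563764642567 52.68749825413771
rel hub -21.919176484571427 -73.46730147320059  rel tcp -21.580494663165172 25.390384764701444
rel hub 22.191951136320217 -73.34656521381304  rel tcp 22.53063295772647 25.511121024089004
cam-tcp -0.3203152769143684
```

{"op": "step_arm", "data": {
  "dr": [
    [0, 0, 0],
    [0, 0, 0],
    [0, 0, 0]
  ],
  "dp": [
    [0, 0, -2],
    [0, 0, -1.8],
    [0, 0, 0]
  ],
  "grip": [0, 0, 0]
}}

```text
time_s: 21.08
eef_pos: [455.2, -273.5, 65.2]
tool_rot: [0.561, 0.612, -0.378, 0.411]
ft_force: [1.0, -0.1, -5.1]
width: 45.5
```

```bash
python3 - <<'E'
from h import *
f=arm.grab_frame('side'); save(f,'s11.png',5,(200,160,330,260))
f=arm.grab_frame('wrist'); save(f,'w11.png')
print(avg(4).round(2))
E
```

```text
[ 4.5636e+02 -2.7474e+02  6.7140e+01 -2.2000e-01 -3.5000e-01 -5.4500e+00]
```

View pics/s11.png

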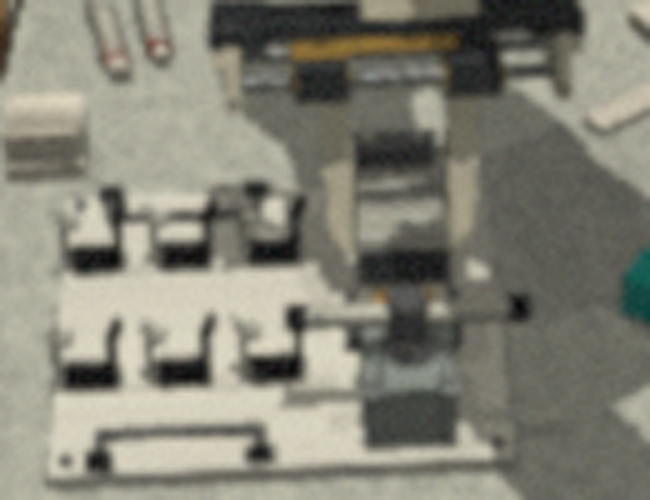

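View pics/w11.png

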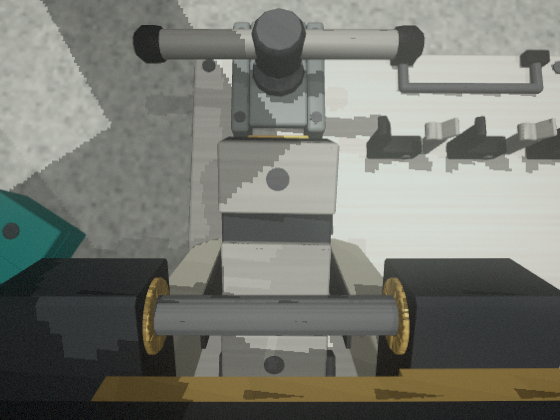

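{"op": "step_arm", "data": {
  "dr": [
    [0, 0, 0],
    [0, 0, 0]
  ],
  "dp": [
    [0, 0, -0.3],
    [0, 0, 0]
  ],
  "grip": [0, 0]
}}

```text
time_s: 21.62
eef_pos: [456.1, -274.4, 63.6]
tool_rot: [0.56, 0.611, -0.378, 0.413]
ft_force: [-0.3, -0.2, -5.3]
width: 45.7
```

{"op": "step_arm", "data": {
  "dr": [
    [0, 0, 0],
    [0, 0, 0]
  ],
  "dp": [
    [0, 0, -0.15],
    [0, 0, 0]
  ],
  "grip": [0, 0]
}}

```text
time_s: 21.88
eef_pos: [456.2, -274.5, 62.1]
tool_rot: [0.56, 0.611, -0.378, 0.413]
ft_force: [0.5, -1.0, -5.1]
width: 45.7
```

{"op": "step_arm", "data": {
  "dr": [
    [0, 0, 0],
    [0, 0, 0]
  ],
  "dp": [
    [0, 0, -0.15],
    [0, 0, 0]
  ],
  "grip": [0, 0]
}}

```text
time_s: 22.12
eef_pos: [456.2, -274.5, 60.6]
tool_rot: [0.56, 0.611, -0.378, 0.413]
ft_force: [0.7, -0.7, -5.1]
width: 46.1
```

{"op": "step_arm", "data": {
  "dr": [
    [0, 0, 0],
    [0, 0, 0]
  ],
  "dp": [
    [0, 0, -0.1],
    [0, 0, 0]
  ],
  "grip": [0, 0]
}}

```text
time_s: 22.38
eef_pos: [456.2, -274.5, 59.9]
tool_rot: [0.56, 0.611, -0.378, 0.413]
ft_force: [0.8, 0.8, -3.2]
width: 45.3
```

{"op": "step_arm", "data": {
  "dr": [
    [0, 0, 0],
    [0, 0, 0]
  ],
  "dp": [
    [0, 0, -0.1],
    [0, 0, 0]
  ],
  "grip": [0, 0]
}}

```text
time_s: 22.62
eef_pos: [456.2, -274.3, 59.4]
tool_rot: [0.56, 0.611, -0.378, 0.413]
ft_force: [0.1, 2.3, 3.4]
width: 45.8
```

{"op": "step_arm", "data": {
  "dr": [
    [0, 0, 0],
    [0, 0, 0],
    [0, 0, 0],
    [0, 0, 0]
  ],
  "dp": [
    [0, 0, 0.22],
    [0.04, -0.5, 0],
    [0.04, -0.5, 0],
    [0, 0, 0]
  ],
  "grip": [0, 0, 0, 0]
}}

```text
time_s: 23.12
eef_pos: [457.1, -285.3, 60.4]
tool_rot: [0.56, 0.61, -0.378, 0.413]
ft_force: [3.2, 0.1, -6.6]
width: 45.9
```

{"op": "step_arm", "data": {
  "dr": [
    [0, 0, 0],
    [0, 0, 0]
  ],
  "dp": [
    [0.015, -0.2, 0],
    [0, 0, 0]
  ],
  "grip": [0, 0]
}}

```text
time_s: 23.38
eef_pos: [457.2, -286.4, 60.7]
tool_rot: [0.56, 0.611, -0.378, 0.412]
ft_force: [4.1, 0.8, -6.6]
width: 45.6
```

{"op": "step_arm", "data": {
  "dr": [
    [0, 0, 0],
    [0, 0, 0]
  ],
  "dp": [
    [0.01, -0.15, 0],
    [0, 0, 0]
  ],
  "grip": [0, 0]
}}

```text
time_s: 23.62
eef_pos: [457.3, -287.8, 60.9]
tool_rot: [0.56, 0.611, -0.378, 0.412]
ft_force: [5.4, 2.1, -6.6]
width: 45.6
```

{"op": "step_arm", "data": {
  "dr": [
    [0, 0, 0],
    [0, 0, 0]
  ],
  "dp": [
    [0.06, 0, 0],
    [0, 0, 0]
  ],
  "grip": [0, 0]
}}

```text
time_s: 23.88
eef_pos: [457.4, -288.0, 60.8]
tool_rot: [0.56, 0.611, -0.378, 0.412]
ft_force: [2.1, 1.5, -5.2]
width: 45.8
```

{"op": "step_arm", "data": {
  "dr": [
    [0, 0, 0],
    [0, 0, 0]
  ],
  "dp": [
    [0.01, -0.12, 0],
    [0, 0, 0]
  ],
  "grip": [0, 0]
}}

```text
time_s: 24.12
eef_pos: [457.4, -288.3, 60.8]
tool_rot: [0.56, 0.611, -0.377, 0.412]
ft_force: [1.6, 4.7, -4.0]
width: 45.6
```

```bash
python3 - <<'E'
from h import *
print(avg(6).round(2))
s=arm.observe();print(s['torque'])
f=arm.grab_frame('wrist'); save(f,'w12.png')
E
```

```text
[ 457.42 -288.32   60.83    0.98    4.62   -4.08]
[ 0.3273075  -0.39704528  0.00492826]
```

View pics/w12.png

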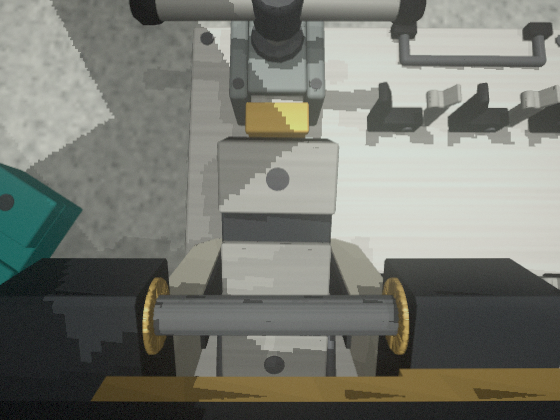

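{"op": "step_arm", "data": {
  "dr": [
    [-5.98, -0.51, 0],
    [0, 0, 0],
    [-5.98, -0.51, 0],
    [0, 0, 0]
  ],
  "dp": [
    [-0.02, 0.22, -0.46],
    [0, 0, 0],
    [-0.01, 0.1, -0.5],
    [0, 0, 0]
  ],
  "grip": [0, 0, 0, 0]
}}

```text
time_s: 24.98
eef_pos: [457.3, -285.4, 51.5]
tool_rot: [0.517, 0.565, -0.434, 0.474]
ft_force: [-0.3, 0.1, -5.1]
width: 45.6
```

```bash
python3 - <<'E'
from h import *
print(avg(4).round(2))
f=arm.grab_frame('wrist'); save(f,'w13.png')
E
```

```text
[ 457.26 -285.84   51.37    0.56    5.08   -3.68]
```

View pics/w13.png

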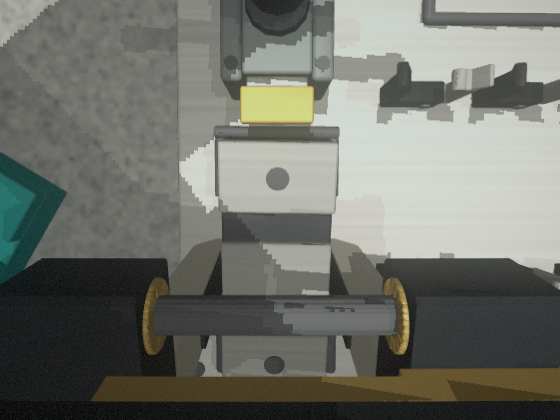

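{"op": "step_arm", "data": {
  "dr": [
    [-4.98, -0.42, 0],
    [0, 0, 0],
    [-2.99, -0.25, 0],
    [0, 0, 0]
  ],
  "dp": [
    [-0.01, 0.08, -0.45],
    [0, 0, 0],
    [0, 0, -0.28],
    [0, 0, 0]
  ],
  "grip": [0, 0, 0, 0]
}}

```text
time_s: 25.72
eef_pos: [457.2, -285.7, 43.9]
tool_rot: [0.486, 0.531, -0.469, 0.512]
ft_force: [-0.6, 3.5, -5.5]
width: 45.9
```

```bash
python3 - <<'E'
from h import *
print(avg(4).round(2))
f=arm.grab_frame('wrist'); save(f,'w14.png')
E
```

```text
[ 4.5720e+02 -2.8562e+02  4.3870e+01 -3.7000e-01  3.1600e+00 -5.5400e+00]
```

View pics/w14.png

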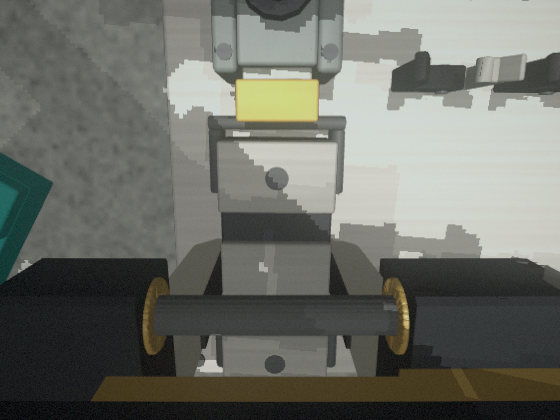

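{"op": "step_arm", "data": {
  "dr": [
    [-1.99, -0.17, 0],
    [0, 0, 0],
    [0, 0, 0]
  ],
  "dp": [
    [0, 0.02, -0.2],
    [0, 0, -0.04],
    [0, 0, 0]
  ],
  "grip": [0, 0, 0]
}}

```text
time_s: 26.35
eef_pos: [457.8, -285.6, 41.8]
tool_rot: [0.478, 0.521, -0.478, 0.521]
ft_force: [-0.3, 1.7, -5.1]
width: 45.6
```

```bash
python3 - <<'E'
from h import *
print(avg(4).round(2))
s=arm.observe();M=R.from_quat(s['tool_rot']).as_matrix();print(M.round(4))
E
```

```text
[ 4.5771e+02 -2.8551e+02  4.1740e+01  2.0000e-02  5.1000e-01 -5.8700e+00]
[[ 5.000e-04  9.963e-01  8.640e-02]
 [-8.000e-04  8.640e-02 -9.963e-01]
 [-1.000e+00  4.000e-04  8.000e-04]]
```

{"op": "step_arm", "data": {
  "dr": [
    [0, 0, 0],
    [0, 0, 0],
    [0, 0, 0],
    [0, 0, 0],
    [0, 0, 0]
  ],
  "dp": [
    [0, 0, -0.07],
    [0, 0, 0],
    [0, 0, 0],
    [0, 0, 0],
    [0, 0, 0]
  ],
  "grip": [0, 0, 60, 60, 60]
}}

```text
time_s: 27.18
eef_pos: [457.6, -285.0, 40.8]
tool_rot: [0.478, 0.521, -0.478, 0.521]
ft_force: [0.0, -0.5, -1.3]
width: 55.7
```

{"op": "step_arm", "data": {
  "dr": [
    [0, 0, 0],
    [0, 0, 0],
    [0, 0, 0],
    [0, 0, 0],
    [0, 0, 0]
  ],
  "dp": [
    [0, 0, 2],
    [0, 0, 4],
    [0, 0, 5],
    [0, 0, 5],
    [0, 0, 0]
  ],
  "grip": [60, 60, 60, 0, 0]
}}

```text
time_s: 27.8
eef_pos: [459.5, -286.7, 205.3]
tool_rot: [0.478, 0.518, -0.478, 0.525]
ft_force: [0.1, -0.7, -0.6]
width: 40.6
```

```bash
python3 - <<'E'
from h import *
print(avg(4).round(2))
f=arm.grab_frame('wrist'); save(f,'w15.png')
f=arm.grab_frame('side'); save(f,'s15.png',5,(200,160,330,260))
E
```

```text
[ 4.5735e+02 -2.8479e+02  2.0066e+02  4.8000e-01 -1.3000e-01 -7.1000e-01]
```

View pics/w15.png

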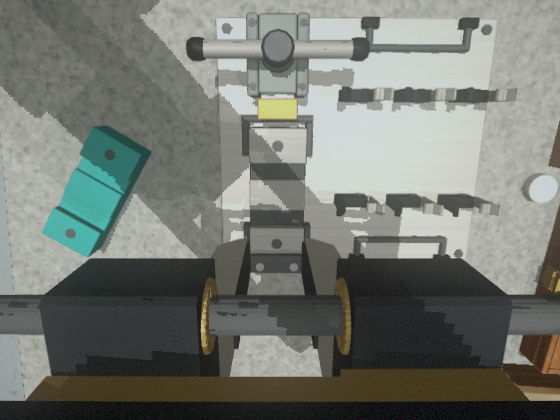

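View pics/s15.png

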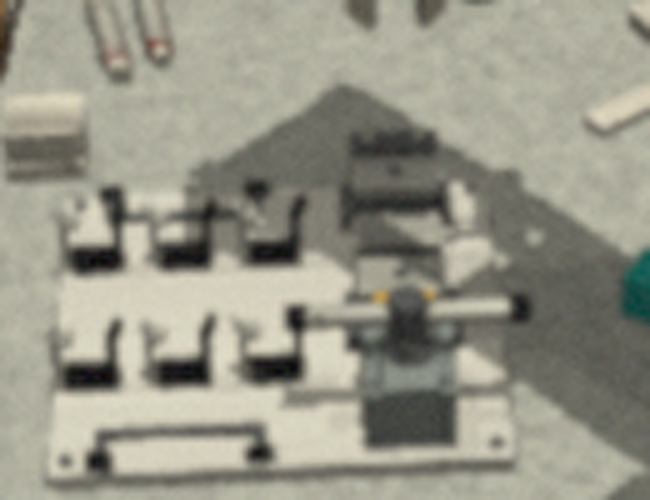

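{"op": "step_arm", "data": {
  "dr": [
    [0, 0, 0],
    [0, 0, 0],
    [0, 0, 0],
    [0, 0, 0],
    [0, 0, 0],
    [0, 0, 0],
    [0, 0, 0],
    [0, 0, 0]
  ],
  "dp": [
    [0.95, 4.44, 0],
    [0.95, 4.44, 0],
    [0.95, 4.44, 0],
    [0, 0, 0],
    [0, 0, -4],
    [0, 0, -4],
    [0, 0, -3.3],
    [0, 0, 0]
  ],
  "grip": [0, 0, 0, 0, 0, 0, 0, 0],
  "newtons": 20
}}

```text
time_s: 29.1
eef_pos: [483.6, -151.4, 85.0]
tool_rot: [0.477, 0.523, -0.479, 0.519]
ft_force: [0.3, -0.3, -0.5]
width: 0.3
```

```bash
python3 - <<'E'
from h import *
print(avg(4).round(2))
a=35
P=np.array([(45*np.cos(np.radians(x)),45*np.sin(np.radians(x))) for x in np.arange(35,35-375,-15)])
for i,d in enumerate((np.diff(P,axis=0)/10).round(2)): print(35-15*(i+1),d.tolist())
E
```

```text
[ 4.8612e+02 -1.5245e+02  8.8200e+01  3.5000e-01 -6.0000e-02 -3.0000e-02]
20 [0.54, -1.04]
5 [0.25, -1.15]
-10 [-0.05, -1.17]
-25 [-0.35, -1.12]
-40 [-0.63, -0.99]
-55 [-0.87, -0.79]
-70 [-1.04, -0.54]
-85 [-1.15, -0.25]
-100 [-1.17, 0.05]
-115 [-1.12, 0.35]
-130 [-0.99, 0.63]
-145 [-0.79, 0.87]
-160 [-0.54, 1.04]
-175 [-0.25, 1.15]
-190 [0.05, 1.17]
-205 [0.35, 1.12]
-220 [0.63, 0.99]
-235 [0.87, 0.79]
-250 [1.04, 0.54]
-265 [1.15, 0.25]
-280 [1.17, -0.05]
-295 [1.12, -0.35]
-310 [0.99, -0.63]
-325 [0.79, -0.87]
```

Peg in place beside the bar; winding clockwise.

{"op": "step_arm", "data": {
  "dr": [
    [0, 0, 0],
    [0, 0, 0],
    [0, 0, 0],
    [0, 0, 0],
    [0, 0, 0],
    [0, 0, 0],
    [0, 0, 0],
    [0, 0, 0],
    [0, 0, 0],
    [0, 0, 0],
    [0, 0, 0],
    [0, 0, 0]
  ],
  "dp": [
    [0.54, -1.04, 0],
    [0.25, -1.15, 0],
    [-0.05, -1.17, 0],
    [-0.35, -1.12, 0],
    [-0.63, -0.99, 0],
    [-0.87, -0.79, 0],
    [-1.04, -0.54, 0],
    [-1.15, -0.25, 0],
    [-1.17, 0.05, 0],
    [-1.12, 0.35, 0],
    [-0.99, 0.63, 0],
    [-0.79, 0.87, 0]
  ],
  "grip": [0, 0, 0, 0, 0, 0, 0, 0, 0, 0, 0, 0]
}}

```text
time_s: 30.8
eef_pos: [416.0, -207.0, 90.4]
tool_rot: [0.478, 0.517, -0.478, 0.525]
ft_force: [4.4, -5.8, 0.6]
width: 0.5
```

```bash
python3 - <<'E'
from h import *
f=arm.grab_frame('side'); save(f,'s16.png',5,(200,160,330,260))
print(avg(2).round(2))
E
```

```text
[ 414.13 -205.55   89.84    1.55   -4.05    2.55]
```

View pics/s16.png

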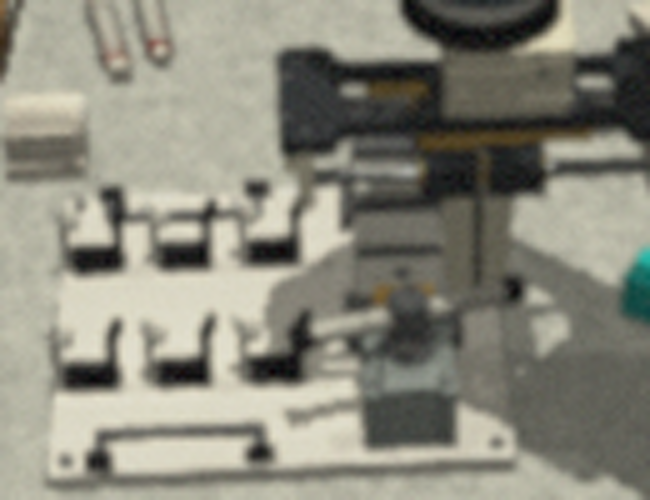

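Winding well. Peg at -145°; continue to -385 (16 rows).

{"op": "step_arm", "data": {
  "dr": [
    [0, 0, 0],
    [0, 0, 0],
    [0, 0, 0],
    [0, 0, 0],
    [0, 0, 0],
    [0, 0, 0],
    [0, 0, 0],
    [0, 0, 0],
    [0, 0, 0],
    [0, 0, 0],
    [0, 0, 0],
    [0, 0, 0],
    [0, 0, 0],
    [0, 0, 0],
    [0, 0, 0],
    [0, 0, 0]
  ],
  "dp": [
    [-0.54, 1.04, 0],
    [-0.25, 1.15, 0],
    [0.05, 1.17, 0],
    [0.35, 1.12, 0],
    [0.63, 0.99, 0],
    [0.87, 0.79, 0],
    [1.04, 0.54, 0],
    [1.15, 0.25, 0],
    [1.17, -0.05, 0],
    [1.12, -0.35, 0],
    [0.99, -0.63, 0],
    [0.79, -0.87, 0],
    [0.54, -1.04, 0],
    [0.25, -1.15, 0],
    [-0.05, -1.17, 0],
    [-0.35, -1.12, 0]
  ],
  "grip": [0, 0, 0, 0, 0, 0, 0, 0, 0, 0, 0, 0, 0, 0, 0, 0]
}}

```text
time_s: 32.95
eef_pos: [488.2, -192.3, 86.2]
tool_rot: [0.479, 0.524, -0.477, 0.518]
ft_force: [3.2, 11.4, -1.0]
width: 0.9
```

```bash
python3 - <<'E'
from h import *
f=arm.grab_frame('side'); save(f,'s17.png',5,(200,160,330,260))
f=arm.grab_frame('wrist'); save(f,'w17.png')
print(avg(4).round(2))
E
```

```text
[ 489.52 -195.33   87.16    2.59    4.29   -2.04]
```

View pics/s17.png

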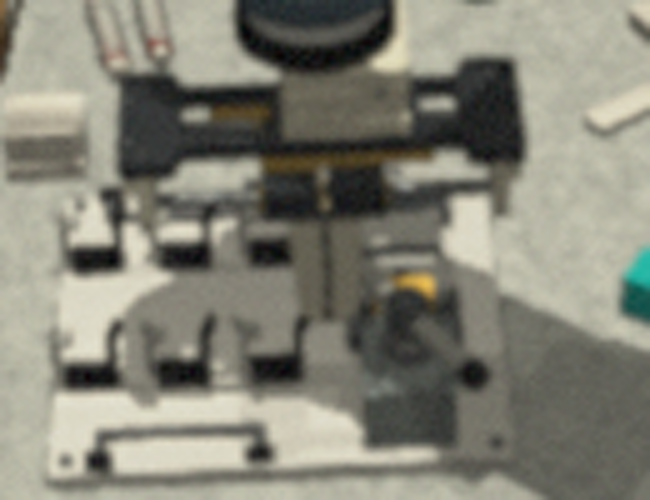

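View pics/w17.png

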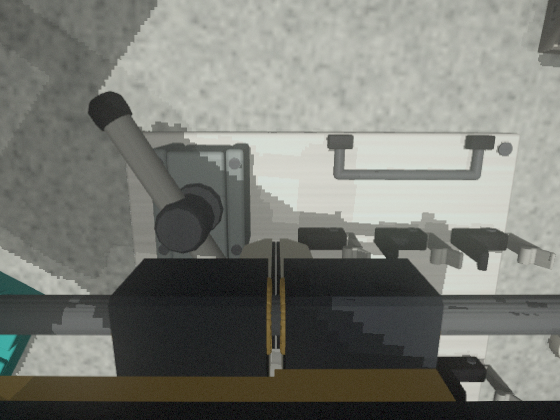

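{"op": "step_arm", "data": {
  "dr": [
    [0, 0, 0],
    [0, 0, 0],
    [0, 0, 0],
    [0, 0, 0],
    [0, 0, 0],
    [0, 0, 0],
    [0, 0, 0],
    [0, 0, 0],
    [0, 0, 0],
    [0, 0, 0],
    [0, 0, 0]
  ],
  "dp": [
    [-0.63, -0.99, 0],
    [-0.87, -0.79, 0],
    [-1.04, -0.54, 0],
    [-1.15, -0.25, 0],
    [-1.17, 0.05, 0],
    [-1.12, 0.35, 0],
    [-0.99, 0.63, 0],
    [-0.79, 0.87, 0],
    [-0.54, 1.04, 0],
    [-0.25, 1.15, 0],
    [0.05, 1.17, 0]
  ],
  "grip": [0, 0, 0, 0, 0, 0, 0, 0, 0, 0, 0]
}}

```text
time_s: 34.62
eef_pos: [408.0, -175.3, 90.0]
tool_rot: [0.476, 0.517, -0.479, 0.526]
ft_force: [0.5, -15.2, -0.2]
width: 0.3
```

```bash
python3 - <<'E'
from h import *
f=arm.grab_frame('side'); save(f,'s18.png',5,(200,160,330,260))
print(avg(4).round(2))
P=np.array([(45*np.cos(np.radians(x)),45*np.sin(np.radians(x))) for x in np.arange(-550,-620,-5)])
for i,d in enumerate((np.diff(P,axis=0)/10).round(2)): print(-550-5*(i+1),d.tolist())
E
```

```text
[ 406.4  -173.12   89.59   -1.03   -7.52    4.14]
-555 [0.08, 0.38]
-560 [0.12, 0.37]
-565 [0.15, 0.36]
-570 [0.18, 0.35]
-575 [0.21, 0.33]
-580 [0.24, 0.31]
-585 [0.27, 0.29]
-590 [0.29, 0.27]
-595 [0.31, 0.24]
-600 [0.33, 0.21]
-605 [0.35, 0.18]
-610 [0.36, 0.15]
-615 [0.37, 0.12]
```

View pics/s18.png

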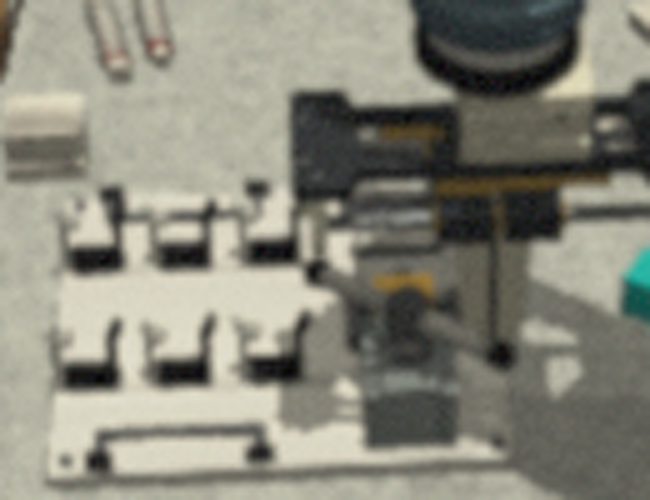

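{"op": "step_arm", "data": {
  "dr": [
    [0, 0, 0],
    [0, 0, 0],
    [0, 0, 0],
    [0, 0, 0],
    [0, 0, 0]
  ],
  "dp": [
    [0.08, 0.38, 0],
    [0.12, 0.37, 0],
    [0.15, 0.36, 0],
    [0.18, 0.35, 0],
    [0, 0, 0]
  ],
  "grip": [0, 0, 0, 0, 0]
}}

```text
time_s: 35.5
eef_pos: [410.5, -157.7, 88.9]
tool_rot: [0.476, 0.52, -0.479, 0.523]
ft_force: [-3.4, -7.3, 2.5]
width: 0.7
```

{"op": "step_arm", "data": {
  "dr": [
    [0, 0, 0],
    [0, 0, 0],
    [0, 0, 0]
  ],
  "dp": [
    [0.21, 0.33, 0],
    [0.24, 0.31, 0],
    [0, 0, 0]
  ],
  "grip": [0, 0, 0]
}}

```text
time_s: 35.88
eef_pos: [414.4, -150.7, 88.5]
tool_rot: [0.476, 0.521, -0.479, 0.522]
ft_force: [-3.9, -6.4, 2.2]
width: 0.5
```

{"op": "step_arm", "data": {
  "dr": [
    [0, 0, 0],
    [0, 0, 0]
  ],
  "dp": [
    [0.27, 0.29, 0],
    [0, 0, 0]
  ],
  "grip": [0, 0]
}}

```text
time_s: 36.12
eef_pos: [416.8, -147.6, 88.3]
tool_rot: [0.476, 0.521, -0.479, 0.522]
ft_force: [-3.8, -5.2, 2.1]
width: 0.1
```

{"op": "step_arm", "data": {
  "dr": [
    [0, 0, 0],
    [0, 0, 0]
  ],
  "dp": [
    [0.29, 0.27, 0],
    [0, 0, 0]
  ],
  "grip": [0, 0]
}}

```text
time_s: 36.38
eef_pos: [419.4, -144.6, 88.2]
tool_rot: [0.476, 0.521, -0.479, 0.522]
ft_force: [-4.3, -5.2, 1.0]
width: 0.3
```

{"op": "step_arm", "data": {
  "dr": [
    [0, 0, 0],
    [0, 0, 0]
  ],
  "dp": [
    [0.2, 0.15, 0],
    [0, 0, 0]
  ],
  "grip": [0, 0]
}}

```text
time_s: 36.62
eef_pos: [421.2, -143.0, 88.1]
tool_rot: [0.476, 0.521, -0.479, 0.522]
ft_force: [-3.6, -4.3, 1.3]
width: 0.3
```

{"op": "step_arm", "data": {
  "dr": [
    [0, 0, 0],
    [0, 0, 0]
  ],
  "dp": [
    [0.2, 0.1, 0],
    [0, 0, 0]
  ],
  "grip": [0, 0]
}}

```text
time_s: 36.88
eef_pos: [423.1, -142.0, 88.0]
tool_rot: [0.476, 0.522, -0.479, 0.521]
ft_force: [-4.5, -4.5, 0.8]
width: 0.6
```

{"op": "step_arm", "data": {
  "dr": [
    [0, 0, 0],
    [0, 0, 0]
  ],
  "dp": [
    [0.2, 0, 0],
    [0, 0, 0]
  ],
  "grip": [0, 0]
}}

```text
time_s: 37.12
eef_pos: [424.6, -141.6, 88.0]
tool_rot: [0.476, 0.522, -0.479, 0.521]
ft_force: [-6.3, -3.5, 2.8]
width: 0.6
```

{"op": "step_arm", "data": {
  "dr": [
    [0, 0, 0],
    [0, 0, 0]
  ],
  "dp": [
    [0.2, 0, 0],
    [0, 0, 0]
  ],
  "grip": [0, 0]
}}

```text
time_s: 37.38
eef_pos: [425.1, -141.4, 87.8]
tool_rot: [0.475, 0.523, -0.479, 0.52]
ft_force: [-11.7, -4.3, 5.1]
width: 0.3
```

{"op": "step_arm", "data": {
  "dr": [
    [0, 0, 0],
    [0, 0, 0]
  ],
  "dp": [
    [0.2, 0, 0],
    [0, 0, 0]
  ],
  "grip": [0, 0]
}}

```text
time_s: 37.62
eef_pos: [425.3, -141.4, 87.7]
tool_rot: [0.474, 0.524, -0.48, 0.519]
ft_force: [-17.0, -6.3, 11.7]
width: 0.7
```

```bash
python3 - <<'E'
from h import *
f=arm.grab_frame('side'); save(f,'s19.png',5,(200,160,330,260))
print(avg(4).round(2))
E
```

```text
[ 425.34 -141.37   87.75  -17.23   -5.9    10.6 ]
```

View pics/s19.png

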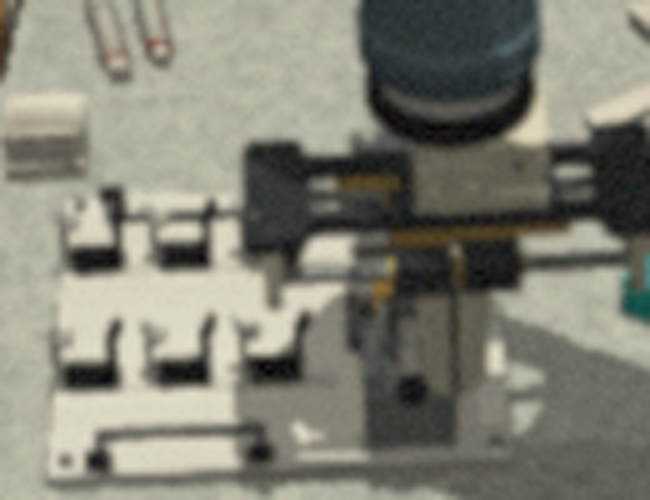

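{"op": "step_arm", "data": {
  "dr": [
    [0, 0, 0],
    [0, 0, 0],
    [0, 0, 0],
    [0, 0, 0],
    [0, 0, 0],
    [0, 0, 0],
    [0, 0, 0],
    [0, 0, 0]
  ],
  "dp": [
    [-1.2, 0.2, 0],
    [0, 0, 5],
    [0, 0, 6],
    [0, 0, 5],
    [6, 5, 0],
    [6, 5, 0],
    [6, 5, 0],
    [0, 0, 0]
  ],
  "grip": [0, 0, 0, 50, 60, 60, 60, 60]
}}

```text
time_s: 38.88
eef_pos: [564.2, -16.0, 247.1]
tool_rot: [0.477, 0.522, -0.477, 0.522]
ft_force: [-1.3, 0.0, -0.8]
width: 46.0
```

```bash
python3 - <<'E'
from h import *
print(avg(3).round(1),arm.observe()['joints'].round(2))
f=arm.grab_frame('wrist'); save(f,'w20.png')
for c in ['rod_1_mid','rod_1']:print([(round(d['score'],2),cam2w(f,d['location']).round(1).tolist()) for d in arm.spot_point('wrist',c)])
m=arm.masks_of('wrist','rod_1'); print([(d['score'],d['pixels'].sum()) for d in m])
for d in m[:4]:
    ys,xs=np.nonzero(d['pixels']); print(cv2.minAreaRect(np.c_[xs,ys].astype(np.float32)))
f=arm.grab_frame('top'); save(f,'t20.png',6,(255,140,400,240)); save(f,'t20f.png')
E
```

```text
[ 5.620e+02 -1.820e+01  2.474e+02  1.000e-01 -2.000e-01  2.000e-01] [-0.23  0.28  1.49 -0.    1.37 -0.32]
[(0.88, [643.0, 60.2, 11.7]), (0.42, [567.8, -234.2, 37.6])]
[(0.58, [644.1, 57.6, 2.3])]
[(0.95, np.int64(3283)), (0.89, np.int64(3177))]
((369.2731628417969, 103.54261016845703), (22.716203689575195, 154.870849609375), 8.8646240234375)
((291.9706115722656, 99.11764526367188), (21.828205108642578, 154.98025512695312), 14.03624439239502)
```

View pics/w20.png

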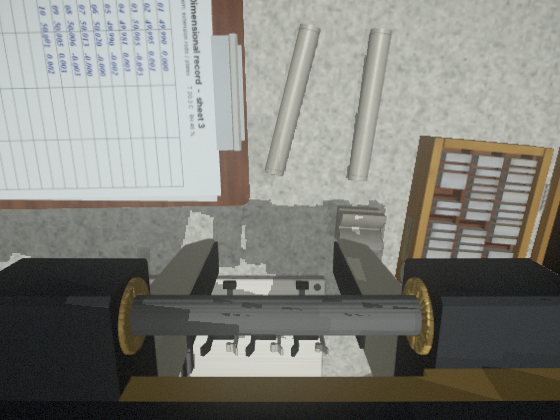

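View pics/t20.png

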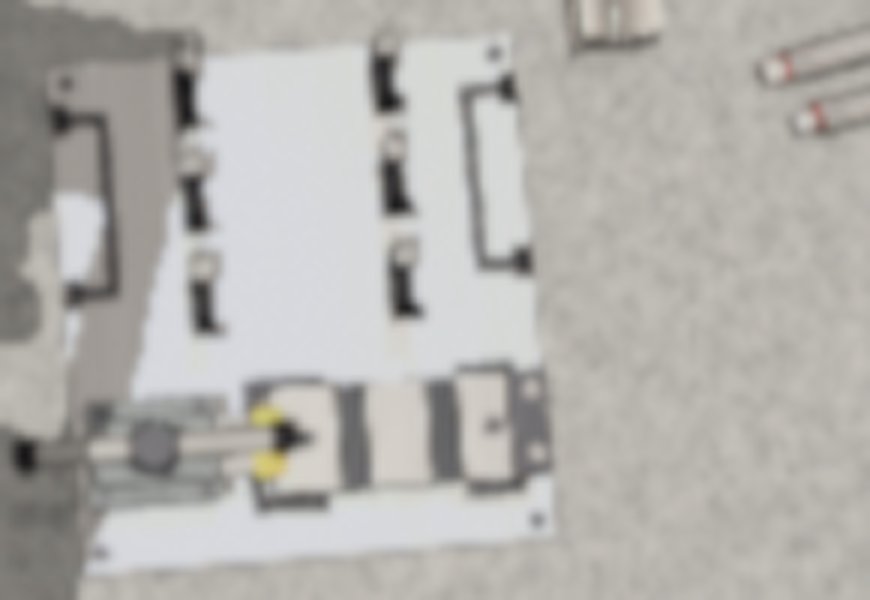

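```bash
python3 - <<'E'
from h import *
f=arm.grab_frame('wrist')
for a,b in [((310,29),(277,171)),((380,33),(359,177))]:
    w=pix2w(f,[a,b],10); d=w[0]-w[1]; print(w.round(1),np.linalg.norm(d),np.degrees(np.arctan2(d[1],d[0])),w.mean(0))
f=arm.grab_frame('top'); m=arm.masks_of('top','rod_1')
for d in m:
    ys,xs=np.nonzero(d['pixels']); r=cv2.minAreaRect(np.c_[xs,ys].astype(np.float32)); bx=cv2.boxPoints(r); 
    w=pix2w(f,bx,10); print(d['score'],r,w.mean(0),w.round(0).tolist())
E
```

```text
[[581.9 125.7  10. ]
 [562.5 -12.2  10. ]] 139.34124803359384 81.99657731621532 [572.22987139  56.75778272  10.        ]
[[648.6 128.1  10. ]
 [648.  -11.2  10. ]] 139.24467083879495 89.72268312556899 [648.30920381  58.44730467  10.        ]
```

{"op": "step_arm", "data": {
  "dr": [
    [0, 0, -5.15],
    [0, 0, 0],
    [0, 0, 0],
    [0, 0, 0]
  ],
  "dp": [
    [4.2, 3.8, 0],
    [4.3, 3.8, -4],
    [0, 0, -6],
    [0, 0, 0]
  ],
  "grip": [45, 45, 45, 45]
}}

```text
time_s: 39.92
eef_pos: [639.0, 54.0, 146.8]
tool_rot: [-0.498, -0.502, 0.503, -0.496]
ft_force: [-0.5, 0.0, -0.0]
width: 42.1
```

```bash
python3 - <<'E'
from h import *
a=avg(3);print(a.round(1))
f=arm.grab_frame('wrist'); save(f,'w21.png')
m=arm.masks_of('wrist','rod_1'); print([(d['score'],d['pixels'].sum()) for d in m])
for d in m[:4]:
    ys,xs=np.nonzero(d['pixels']); print(cv2.minAreaRect(np.c_[xs,ys].astype(np.float32)))
E
```

```text
[ 6.426e+02  5.310e+01  1.528e+02  1.000e+00 -0.000e+00  6.000e-01]
[(0.75, np.int64(4695)), (0.72, np.int64(4197))]
((278.0308837890625, 186.88075256347656), (26.480377197265625, 184.33094787597656), 1.374834656715393)
((182.49229431152344, 184.08755493164062), (27.247081756591797, 170.1331329345703), 5.04245138168335)
```

View pics/w21.png

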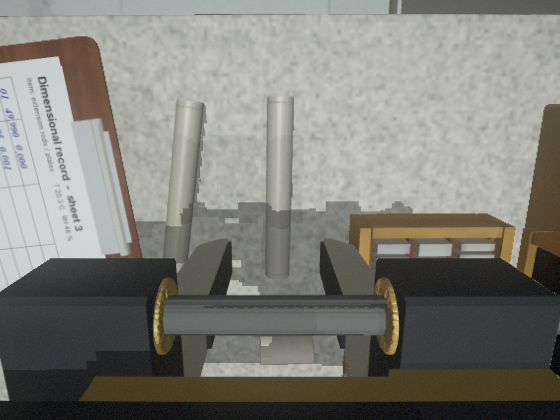

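```bash
python3 - <<'E'
from h import *
f=arm.grab_frame('wrist')
for a,b in [((280,98),(277.5,276))]:
    w=pix2w(f,[a,b],10); d=w[0]-w[1]; print(w.round(1),np.linalg.norm(d),np.degrees(np.arctan2(d[1],d[0])),w.mean(0))
    w=pix2w(f,[a,b],0);print(w.round(1))
for z in (0,30,60): print(z,pix2w(f,[(350,225),(352,290)],z).round(1))
print(avg(5).round(1)); s=arm.observe();M=R.from_quat(s['tool_rot']).as_matrix();print(np.degrees(np.arctan2(M[1,1],M[0,1])))
E
```

```text
[[648.5 129.6  10. ]
 [646.3 -14.7  10. ]] 144.29535836441337 89.14865337083202 [647.4130163   57.41439667  10.        ]
[[648.7 129.9   0. ]
 [646.4 -19.4   0. ]]
0 [[707.6  26.8   0. ]
 [712.1 -33.1   0. ]]
30 [[701.2  36.1  30. ]
 [705.3 -17.8  30. ]]
60 [[694.8  45.4  60. ]
 [698.4  -2.5  60. ]]
[6.434e+02 5.310e+01 1.540e+02 4.000e-01 2.000e-01 0.000e+00]
-0.19276477560436187
```

{"op": "step_arm", "data": {
  "dr": [
    [0, 0, -0.6],
    [0, 0, 0],
    [0, 0, 0],
    [0, 0, 0],
    [0, 0, 0],
    [0, 0, 0],
    [0, 0, 0],
    [0, 0, 0],
    [0, 0, 0]
  ],
  "dp": [
    [0.4, 0.43, -3],
    [0, 0, -4],
    [0, 0, -4],
    [0, 0, -1.9],
    [0, 0, 0],
    [0, 0, 0],
    [0, 0, 0],
    [0, 0, 0],
    [0, 0, 0]
  ],
  "grip": [45, 45, 45, 45, 45, 0, 0, 0, 0],
  "newtons": 50
}}

```text
time_s: 41.6
eef_pos: [646.9, 57.7, 23.5]
tool_rot: [0.503, 0.496, -0.503, 0.497]
ft_force: [-0.7, 0.3, 1.8]
width: 18.8
```

```bash
python3 - <<'E'
from h import *
a=avg(4);print(a.round(1),arm.observe()['width'])
f=arm.grab_frame('wrist'); save(f,'w22.png')
E
```

```text
[ 6.469e+02  5.770e+01  2.340e+01 -8.000e-01  2.000e-01  2.400e+00] 19.092190568566593
```

View pics/w22.png

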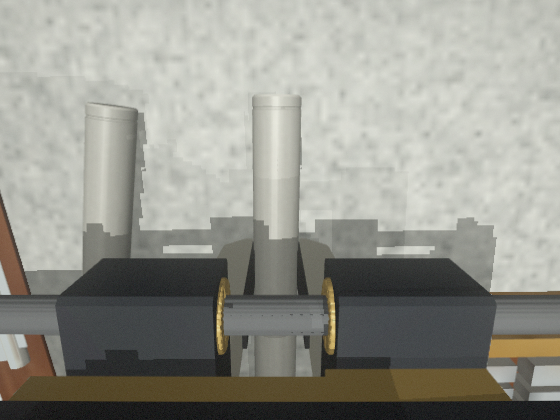

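{"op": "step_arm", "data": {
  "dr": [
    [0, 0, 0],
    [0, 0, 0],
    [0, 0, 0],
    [0, 0, 1.9],
    [0, 0, 1.9],
    [0, 0, 1.9],
    [0, 0, 0],
    [0, 0, 0],
    [0, 0, 0],
    [0, 0, 0],
    [0, 0, 0]
  ],
  "dp": [
    [0, 0, 2],
    [0, 0, 5],
    [0, 0, 5.5],
    [-0.4, -4, 0],
    [-0.4, -4, 0],
    [-0.4, -4, 0],
    [-0.5, -4, 0],
    [-0.5, -4, 0],
    [-0.5, -4, 0],
    [-0.5, -5.3, 0],
    [0, 0, 0]
  ],
  "grip": [0, 0, 0, 0, 0, 0, 0, 0, 0, 0, 0]
}}

```text
time_s: 43.22
eef_pos: [613.5, -239.4, 146.9]
tool_rot: [0.479, 0.52, -0.48, 0.52]
ft_force: [-0.5, 0.7, -2.9]
width: 18.7
```

```bash
python3 - <<'E'
from h import *
a=avg(5);print(a.round(1),arm.observe()['width'])
f=arm.grab_frame('wrist'); save(f,'w23.png')
np.save('f23.npy',np.array([f],dtype=object),allow_pickle=True)
print([(round(d['score'],2),cam2w(f,d['location']).round(1).tolist()) for d in arm.spot_point('wrist','clip_1')])
s=arm.observe();M=R.from_quat(s['tool_rot']).as_matrix();print(np.degrees(np.arctan2(M[1,1],M[0,1])))
E
```

```text
[ 6.142e+02 -2.349e+02  1.472e+02 -2.000e-01  3.000e-01 -2.700e+00] 18.501558815157644
[(0.66, [567.4, -238.1, 38.3])]
5.018219703884111
```

View pics/w23.png

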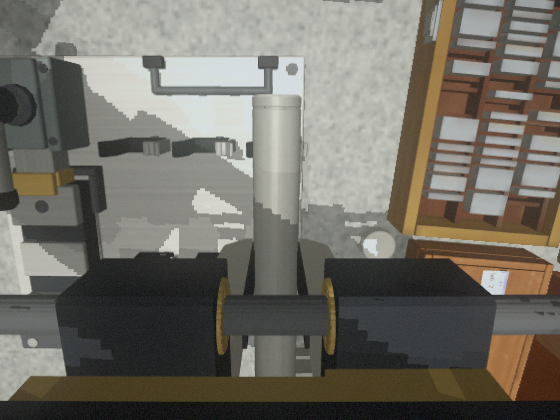

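```bash
cat >> h.py <<'E'
TH=np.radians(4.85);UU=np.array([np.cos(TH),np.sin(TH),0]);VV=np.array([-np.sin(TH),np.cos(TH),0]);OO=np.array([519.4,-243.,0])
def c2w(l): l=np.atleast_2d(np.array(l,float)); return OO+l[:,:1]*UU+l[:,1:2]*VV+l[:,2:]*np.array([0,0,1.])
E
python3 - <<'E'
from h import *
f=np.load('f23.npy',allow_pickle=True)[0]
im=f['image'][:,:,::-1].copy()
im=cv2.resize(im[40:200,0:330],None,fx=2.4,fy=2.4,interpolation=cv2.INTER_CUBIC)
def dr(l,col):
    p=(w2pix(f,c2w(l))-[0,40])*2.4
    cv2.polylines(im,[p.round().astype(np.int32)],True,col,1)
for cx in (2,49,96): dr([(cx-10,40,26),(cx+10,40,26),(cx+10,50,26),(cx-10,50,26)],(0,0,255))
dr([(-116,-107,12),(116,-107,12),(116,107,12),(-116,107,12)],(0,255,0))
dr([(-88,19+4,26),(-42,19+4,26)],(255,0,0))
cv2.imwrite('pics/w23o.png',im)
a=np.array([614.2,-234.9,147.2])
e=pix2w(f,[(253,99),(300,99)],133.8);print(e,(e-a)@UU,(e-a)@VV)
E
```

```text
[[ 598.97290754 -162.69907635  133.8       ]
 [ 618.14049702 -161.01045709  133.8       ]] [-9.06816972 10.17355778] [73.22981646 73.29181939]
```

View pics/w23o.png

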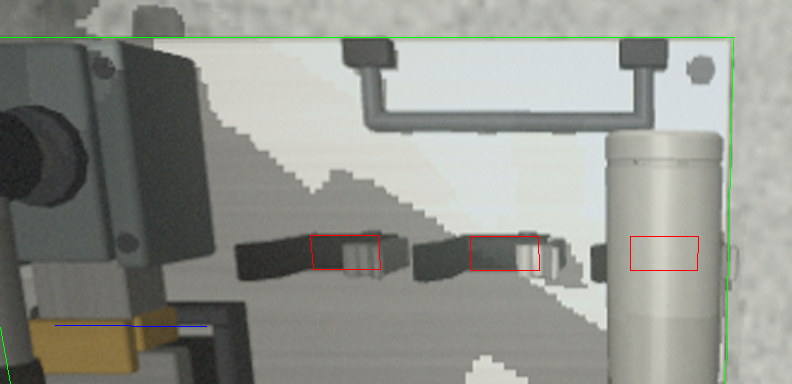

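{"op": "step_arm", "data": {
  "dr": [
    [0, 0, 0],
    [0, 0, 0],
    [0, 0, 0]
  ],
  "dp": [
    [0.03, -0.05, -4],
    [0, 0, -3.4],
    [0, 0, 0]
  ],
  "grip": [0, 0, 0],
  "newtons": 60
}}

```text
time_s: 43.95
eef_pos: [613.1, -233.6, 71.2]
tool_rot: [0.477, 0.524, -0.478, 0.519]
ft_force: [-0.3, 0.4, -3.5]
width: 18.3
```

```bash
python3 - <<'E'
from h import *
a=avg(5);print(a.round(1))
f=arm.grab_frame('wrist'); save(f,'w24.png')
f=arm.grab_frame('side'); save(f,'s24.png',5,(200,160,330,260))
E
```

```text
[ 6.158e+02 -2.356e+02  7.530e+01  4.000e-01  0.000e+00 -2.600e+00]
```

View pics/w24.png

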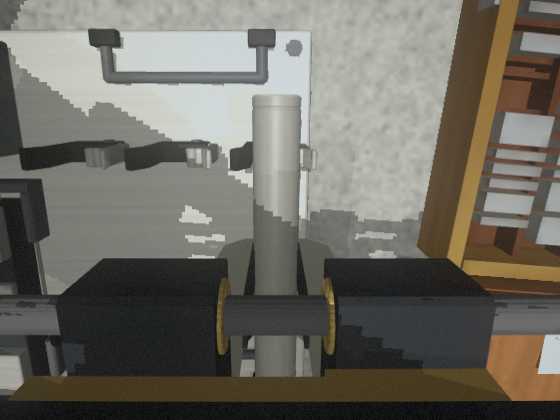

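View pics/s24.png

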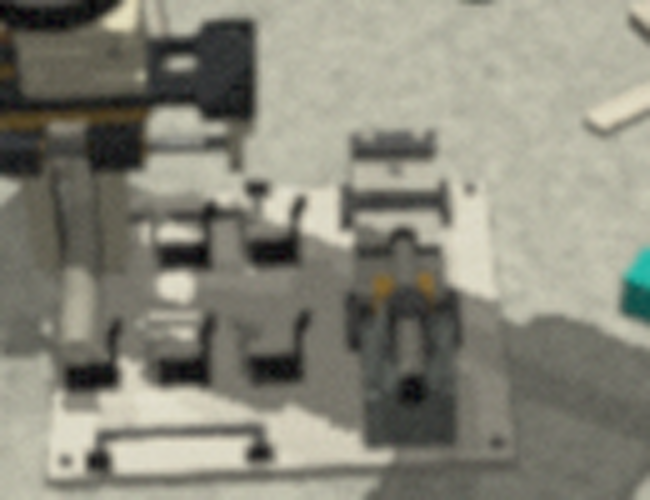

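{"op": "step_arm", "data": {
  "dr": [
    [0, 0, 0],
    [0, 0, 0],
    [0, 0, 0]
  ],
  "dp": [
    [0, 0, -0.5],
    [0, 0, -0.4],
    [0, 0, 0]
  ],
  "grip": [0, 0, 0]
}}

```text
time_s: 44.68
eef_pos: [614.1, -235.9, 64.8]
tool_rot: [0.478, 0.521, -0.479, 0.521]
ft_force: [-3.7, -0.3, 0.0]
width: 18.5
```

{"op": "step_arm", "data": {
  "dr": [
    [0, 0, 0],
    [0, 0, 0],
    [0, 0, 0]
  ],
  "dp": [
    [0, 0, -0.3],
    [0, 0, -0.3],
    [0, 0, 0]
  ],
  "grip": [0, 0, 0]
}}

```text
time_s: 45.05
eef_pos: [614.7, -235.9, 58.7]
tool_rot: [0.478, 0.521, -0.478, 0.521]
ft_force: [-4.1, -1.6, -0.3]
width: 18.6
```

{"op": "step_arm", "data": {
  "dr": [
    [0, 0, 0],
    [0, 0, 0],
    [0, 0, 0]
  ],
  "dp": [
    [0, 0, -0.3],
    [0, 0, -0.3],
    [0, 0, 0]
  ],
  "grip": [0, 0, 0]
}}

```text
time_s: 45.42
eef_pos: [614.5, -235.2, 51.8]
tool_rot: [0.478, 0.522, -0.478, 0.52]
ft_force: [-2.6, -0.9, -7.3]
width: 19.0
```

{"op": "step_arm", "data": {
  "dr": [
    [0, 0, 0],
    [0, 0, 0]
  ],
  "dp": [
    [0, 0, -0.2],
    [0, 0, 0]
  ],
  "grip": [0, 0]
}}

```text
time_s: 45.68
eef_pos: [614.9, -235.5, 50.5]
tool_rot: [0.478, 0.521, -0.478, 0.521]
ft_force: [-2.1, -0.9, -7.1]
width: 18.7
```

{"op": "step_arm", "data": {
  "dr": [
    [0, 0, 0],
    [0, 0, 0]
  ],
  "dp": [
    [0, 0, -0.15],
    [0, 0, 0]
  ],
  "grip": [0, 0]
}}

```text
time_s: 45.92
eef_pos: [615.5, -235.8, 49.7]
tool_rot: [0.478, 0.521, -0.478, 0.521]
ft_force: [-0.5, 0.6, -4.2]
width: 18.7
```

{"op": "step_arm", "data": {
  "dr": [
    [0, 0, 0],
    [0, 0, 0]
  ],
  "dp": [
    [0, 0, -0.1],
    [0, 0, 0]
  ],
  "grip": [0, 0]
}}

```text
time_s: 46.18
eef_pos: [615.7, -235.9, 49.4]
tool_rot: [0.478, 0.52, -0.478, 0.522]
ft_force: [-1.6, 0.3, 1.5]
width: 18.6
```

{"op": "step_arm", "data": {
  "dr": [
    [0, 0, 0],
    [0, 0, 0]
  ],
  "dp": [
    [0, 0, -0.1],
    [0, 0, 0]
  ],
  "grip": [0, 0]
}}

```text
time_s: 46.42
eef_pos: [615.7, -235.9, 49.3]
tool_rot: [0.478, 0.52, -0.478, 0.522]
ft_force: [-2.7, 1.0, 6.1]
width: 18.7
```

{"op": "step_arm", "data": {
  "dr": [
    [0, 0, 0],
    [0, 0, 0],
    [0, 0, 0],
    [0, 0, 0],
    [0, 0, 0],
    [0, 0, 0],
    [0, 0, 0]
  ],
  "dp": [
    [0, 0, 0],
    [0, 0, 0],
    [0, 0, 0],
    [0, 0, 2],
    [0, 0, 4],
    [0, 0, 5],
    [0, 0, 0]
  ],
  "grip": [40, 40, 40, 40, 40, 40, 40]
}}

```text
time_s: 47.3
eef_pos: [617.6, -237.2, 162.7]
tool_rot: [0.479, 0.518, -0.477, 0.524]
ft_force: [0.2, 0.7, 0.0]
width: 36.9
```

```bash
python3 - <<'E'
from h import *
a=avg(3);print(a.round(1))
f=arm.grab_frame('wrist'); save(f,'w25.png')
f=arm.grab_frame('side'); save(f,'s25.png',5,(200,160,330,260))
E
```

```text
[ 6.153e+02 -2.359e+02  1.582e+02 -9.000e-01  0.000e+00 -3.000e-01]
```

View pics/w25.png

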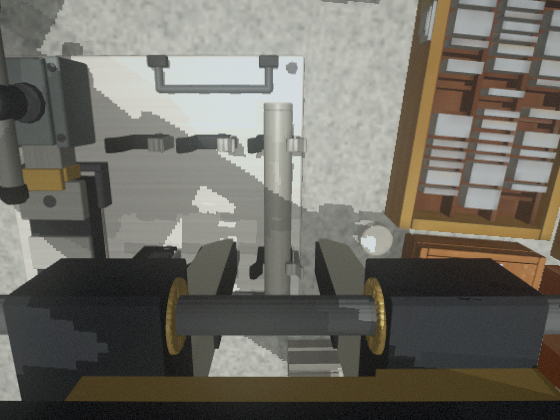

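View pics/s25.png

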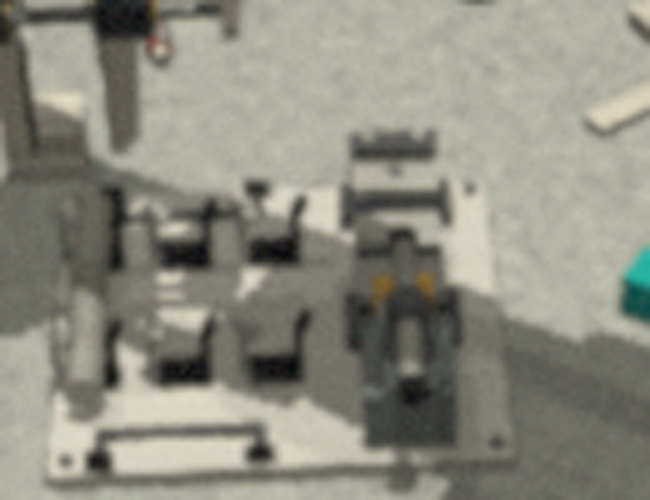

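{"op": "step_arm", "data": {
  "dr": [
    [0, 0, -6.4],
    [0, 0, -6.4],
    [0, 0, 0],
    [0, 0, 0],
    [0, 0, 0],
    [0, 0, 0],
    [0, 0, 0],
    [0, 0, 0]
  ],
  "dp": [
    [-0.6, 4, 0],
    [-0.6, 4, 0],
    [-0.6, 4, 0],
    [-0.6, 4, 0],
    [-0.7, 4, 0],
    [-0.7, 4, 0],
    [-0.6, 4.9, -0.8],
    [0, 0, 0]
  ],
  "grip": [45, 45, 45, 45, 45, 45, 45, 45]
}}

```text
time_s: 48.55
eef_pos: [569.0, 56.5, 147.7]
tool_rot: [-0.531, -0.467, 0.533, -0.464]
ft_force: [0.3, -0.2, -0.8]
width: 41.7
```

```bash
python3 - <<'E'
from h import *
a=avg(5);print(a.round(1))
f=arm.grab_frame('wrist'); save(f,'w26.png')
s=arm.observe();M=R.from_quat(s['tool_rot']).as_matrix();print(np.degrees(np.arctan2(M[1,1],M[0,1])))
m=arm.masks_of('wrist','rod_1'); print([(d['score'],d['pixels'].sum()) for d in m])
for d in m[:4]:
    ys,xs=np.nonzero(d['pixels']); print(cv2.boxPoints(cv2.minAreaRect(np.c_[xs,ys].astype(np.float32))).tolist())
E
```

```text
[ 5.707e+02  5.300e+01  1.488e+02  0.000e+00 -4.000e-01 -2.000e-01]
-7.972691057397362
[]
```

View pics/w26.png

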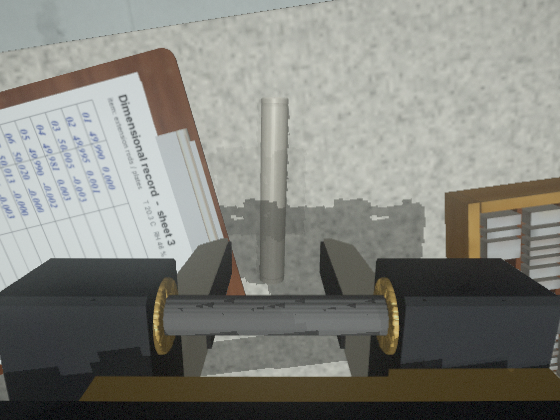

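```bash
python3 - <<'E'
from h import *
f=arm.grab_frame('wrist'); save(f,'w26c.png',4,(150,90,340,240))
w=pix2w(f,[(274.5,100),(271.5,282)],10); d=w[0]-w[1]; print(w.round(1),np.linalg.norm(d),np.degrees(np.arctan2(d[1],d[0])),w.mean(0))
print(pix2w(f,[(175,60),(210,160),(228,240),(243,295)],6).round(1))
f=arm.grab_frame('top'); save(f,'t26.png',5,(140,130,290,240))
E
```

```text
[[580.7 126.6  10. ]
 [558.1 -16.9  10. ]] 145.29207074342543 81.04759351577074 [569.42678897  54.86374018  10.        ]
[[513.  164.6   6. ]
 [525.1  89.3   6. ]
 [527.9  23.    6. ]
 [532.2 -27.4   6. ]]
```

View pics/w26c.png

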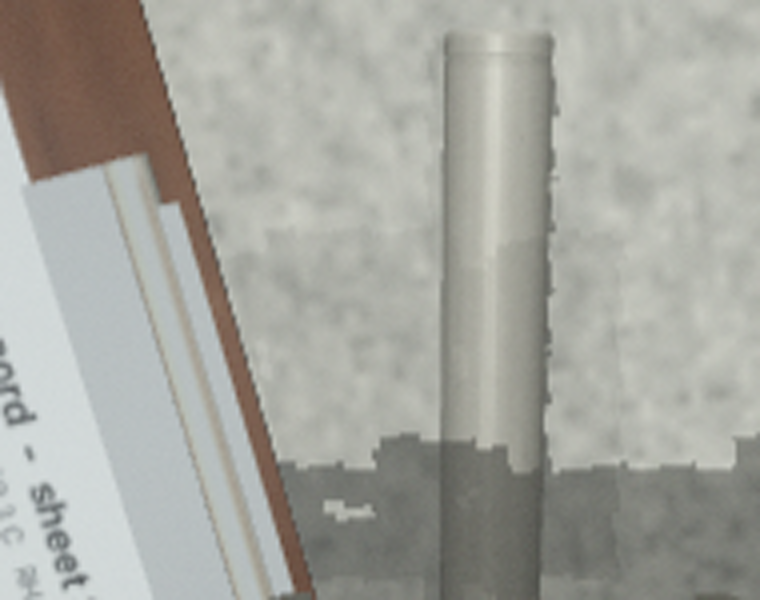

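View pics/t26.png

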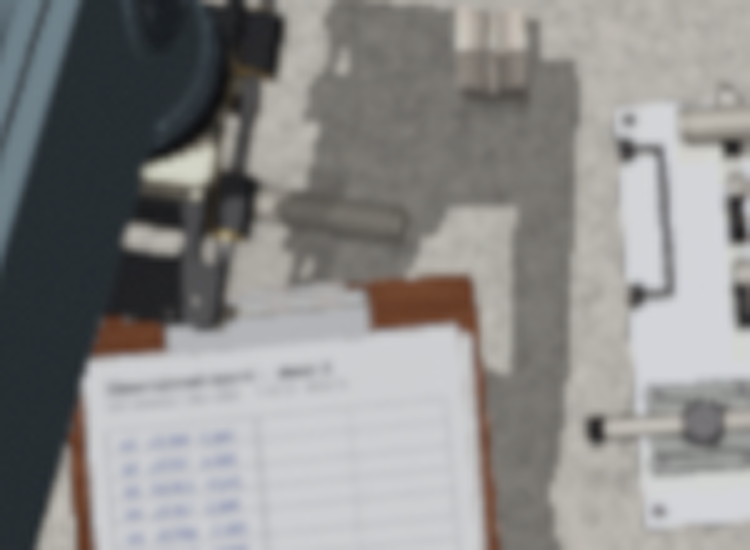

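{"op": "step_arm", "data": {
  "dr": [
    [0, 0, -1],
    [0, 0, 0],
    [0, 0, 0],
    [0, 0, 0],
    [0, 0, 0],
    [0, 0, 0],
    [0, 0, 0],
    [0, 0, 0]
  ],
  "dp": [
    [-0.13, 0.19, -3],
    [0, 0, -4],
    [0, 0, -4],
    [0, 0, -1.5],
    [0, 0, 0],
    [0, 0, 0],
    [0, 0, 0],
    [0, 0, 0]
  ],
  "grip": [37, 37, 37, 37, 37, 0, 0, 0],
  "newtons": 50
}}

```text
time_s: 50.0
eef_pos: [570.2, 55.0, 25.5]
tool_rot: [0.537, 0.459, -0.537, 0.46]
ft_force: [-0.4, -0.6, 4.2]
width: 18.7
```

```bash
python3 - <<'E'
from h import *
a=avg(4);print(a.round(1),arm.observe()['width'])
f=arm.grab_frame('wrist'); save(f,'w27.png')
E
```

```text
[ 5.703e+02  5.500e+01  2.550e+01 -6.000e-01 -3.000e-01  5.400e+00] 18.774710718494916
```

View pics/w27.png

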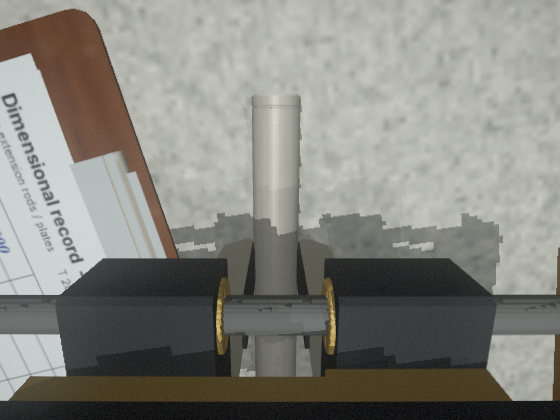

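{"op": "step_arm", "data": {
  "dr": [
    [0, 0, 0],
    [0, 0, 0],
    [0, 0, 0],
    [0, 0, 4.6],
    [0, 0, 4.6],
    [0, 0, 4.65],
    [0, 0, 0],
    [0, 0, 0],
    [0, 0, 0],
    [0, 0, 0],
    [0, 0, 0]
  ],
  "dp": [
    [0, 0, 2],
    [0, 0, 5],
    [0, 0, 5.5],
    [-0.7, -4, 0],
    [-0.7, -4, 0],
    [-0.7, -4, 0],
    [-0.7, -4, 0],
    [-0.7, -4.5, 0],
    [-0.7, -4.5, 0],
    [-0.65, -4.8, 0],
    [0, 0, 0]
  ],
  "grip": [0, 0, 0, 0, 0, 0, 0, 0, 0, 0, 0]
}}

```text
time_s: 51.62
eef_pos: [520.3, -246.1, 148.8]
tool_rot: [0.479, 0.52, -0.479, 0.52]
ft_force: [0.4, 0.9, -2.3]
width: 18.8
```

```bash
python3 - <<'E'
from h import *
arm.grab_frame('top');arm.grab_frame('top');arm.grab_frame('top')
f=arm.grab_frame('wrist'); save(f,'w28.png')
a=avg(6);print(a.round(1),arm.observe()['width'])
s=arm.observe();M=R.from_quat(s['tool_rot']).as_matrix();print(np.degrees(np.arctan2(M[1,1],M[0,1])))
np.save('f28.npy',np.array([f],dtype=object),allow_pickle=True)
im=f['image'][:,:,::-1].copy()
im=cv2.resize(im[40:200,180:510],None,fx=2.4,fy=2.4,interpolation=cv2.INTER_CUBIC)
def dr(l,col):
    p=(w2pix(f,c2w(l))-[180,40])*2.4
    cv2.polylines(im,[p.round().astype(np.int32)],True,col,1)
for cx in (2,49,96): dr([(cx-10,40,26),(cx+10,40,26),(cx+10,50,26),(cx-10,50,26)],(0,0,255))
dr([(-116,-107,12),(116,-107,12),(116,107,12),(-116,107,12)],(0,255,0))
cv2.imwrite('pics/w28o.png',im)
E
```

```text
[ 5.213e+02 -2.417e+02  1.495e+02  0.000e+00  1.000e-01 -2.600e+00] 18.807404605858462
5.042453021020408
```

View pics/w28.png

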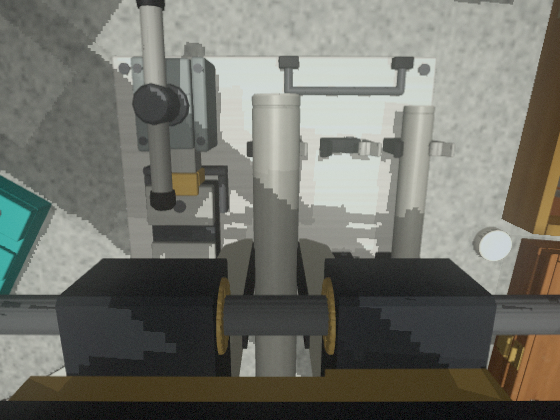

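View pics/w28o.png

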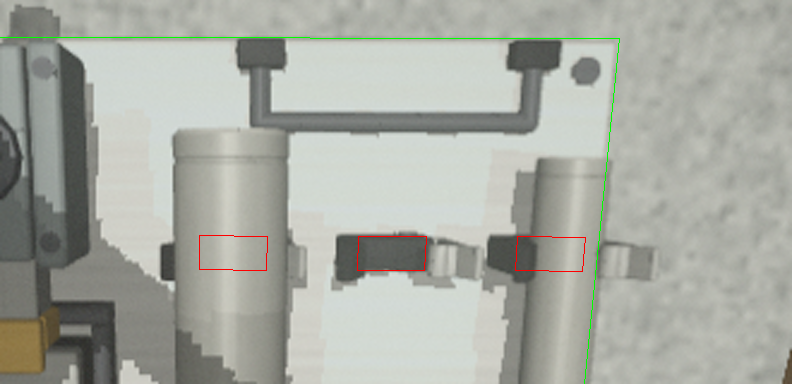

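{"op": "step_arm", "data": {
  "dr": [
    [0, 0, 0],
    [0, 0, 0],
    [0, 0, 0],
    [0, 0, 0]
  ],
  "dp": [
    [-0.03, -0.2, -4],
    [0, 0, -3.4],
    [0, 0, 0],
    [0, 0, 0]
  ],
  "grip": [0, 0, 0, 0],
  "newtons": 60
}}

```text
time_s: 52.62
eef_pos: [521.7, -245.2, 76.8]
tool_rot: [0.478, 0.521, -0.478, 0.522]
ft_force: [0.2, 0.3, -2.0]
width: 18.9
```

{"op": "step_arm", "data": {
  "dr": [
    [0, 0, 0],
    [0, 0, 0],
    [0, 0, 0]
  ],
  "dp": [
    [0, 0, -0.4],
    [0, 0, -0.4],
    [0, 0, 0]
  ],
  "grip": [0, 0, 0]
}}

```text
time_s: 53.0
eef_pos: [520.7, -245.2, 68.1]
tool_rot: [0.477, 0.521, -0.478, 0.522]
ft_force: [-3.1, -0.5, 1.3]
width: 18.6
```

{"op": "step_arm", "data": {
  "dr": [
    [0, 0, 0],
    [0, 0, 0],
    [0, 0, 0]
  ],
  "dp": [
    [0, 0, -0.3],
    [0, 0, -0.3],
    [0, 0, 0]
  ],
  "grip": [0, 0, 0]
}}

```text
time_s: 53.38
eef_pos: [521.0, -245.0, 61.4]
tool_rot: [0.478, 0.521, -0.478, 0.521]
ft_force: [-2.1, -1.4, 1.3]
width: 18.8
```

{"op": "step_arm", "data": {
  "dr": [
    [0, 0, 0],
    [0, 0, 0],
    [0, 0, 0]
  ],
  "dp": [
    [0, 0, -0.3],
    [0, 0, -0.3],
    [0, 0, 0]
  ],
  "grip": [0, 0, 0]
}}

```text
time_s: 53.75
eef_pos: [520.8, -244.6, 54.7]
tool_rot: [0.478, 0.521, -0.478, 0.521]
ft_force: [-0.3, -1.9, -6.0]
width: 18.7
```

{"op": "step_arm", "data": {
  "dr": [
    [0, 0, 0],
    [0, 0, 0]
  ],
  "dp": [
    [0, 0, -0.25],
    [0, 0, 0]
  ],
  "grip": [0, 0]
}}

```text
time_s: 54.0
eef_pos: [521.0, -244.6, 52.7]
tool_rot: [0.478, 0.521, -0.478, 0.521]
ft_force: [-0.1, -1.1, -2.4]
width: 18.7
```

{"op": "step_arm", "data": {
  "dr": [
    [0, 0, 0],
    [0, 0, 0]
  ],
  "dp": [
    [0, 0, -0.12],
    [0, 0, 0]
  ],
  "grip": [0, 0]
}}

```text
time_s: 54.25
eef_pos: [521.0, -244.8, 51.9]
tool_rot: [0.478, 0.521, -0.478, 0.521]
ft_force: [0.5, 0.4, -2.7]
width: 18.6
```

{"op": "step_arm", "data": {
  "dr": [
    [0, 0, 0],
    [0, 0, 0]
  ],
  "dp": [
    [0, 0, -0.1],
    [0, 0, 0]
  ],
  "grip": [0, 0]
}}

```text
time_s: 54.5
eef_pos: [521.1, -244.9, 51.4]
tool_rot: [0.478, 0.521, -0.478, 0.522]
ft_force: [-1.1, 0.3, 2.5]
width: 18.7
```

Seated at the expected height; press a touch more, release, and lift clear for a look.

{"op": "step_arm", "data": {
  "dr": [
    [0, 0, 0],
    [0, 0, 0],
    [0, 0, 0],
    [0, 0, 0],
    [0, 0, 0],
    [0, 0, 0],
    [0, 0, 0],
    [0, 0, 0],
    [0, 0, 0]
  ],
  "dp": [
    [0, 0, -0.08],
    [0, 0, 0],
    [0, 0, 0],
    [0, 0, 0],
    [0, 0, 2],
    [0, 0, 4],
    [0, 0, 5],
    [0, 0, 5],
    [0, 0, 0]
  ],
  "grip": [0, 0, 40, 40, 40, 40, 40, 40, 40]
}}

```text
time_s: 55.62
eef_pos: [523.1, -246.4, 214.7]
tool_rot: [0.478, 0.518, -0.478, 0.525]
ft_force: [0.8, 0.4, -0.5]
width: 37.2
```

{"op": "step_arm", "data": {
  "dr": [
    [0, 0, 0],
    [0, 0, 0],
    [0, 0, 0],
    [0, 0, 0],
    [0, 0, 0],
    [0, 0, 0]
  ],
  "dp": [
    [0, -4, 2],
    [-1, -5, 0],
    [-2, -5, 0],
    [-2, -5, 0],
    [-1, -4, 0],
    [0, 0, 0]
  ],
  "grip": [40, 40, 40, 40, 40, 40]
}}

```text
time_s: 56.38
eef_pos: [459.0, -477.5, 227.6]
tool_rot: [0.479, 0.521, -0.479, 0.519]
ft_force: [-0.3, -0.3, -0.8]
width: 37.4
```

```bash
python3 - <<'E'
from h import *
print(avg(3).round(1))
f=arm.grab_frame('wrist'); save(f,'w30.png')
np.save('f30.npy',np.array([f],dtype=object),allow_pickle=True)
g=arm.grab_frame('side'); save(g,'s30.png',5,(200,160,330,260)); save(g,'s30f.png')
g=arm.grab_frame('top'); save(g,'t30.png')
print([(round(d['score'],2),cam2w(g,d['location']).round(1).tolist()) for d in arm.spot_point('top','rod_1_mid')])
E
```

```text
[ 4.604e+02 -4.746e+02  2.283e+02  2.000e-01  3.000e-01  1.000e-01]
[(0.55, [611.0, -232.1, 35.8])]
```

View pics/w30.png

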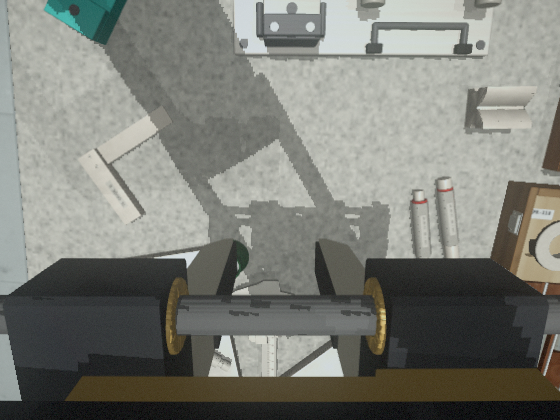

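View pics/s30.png

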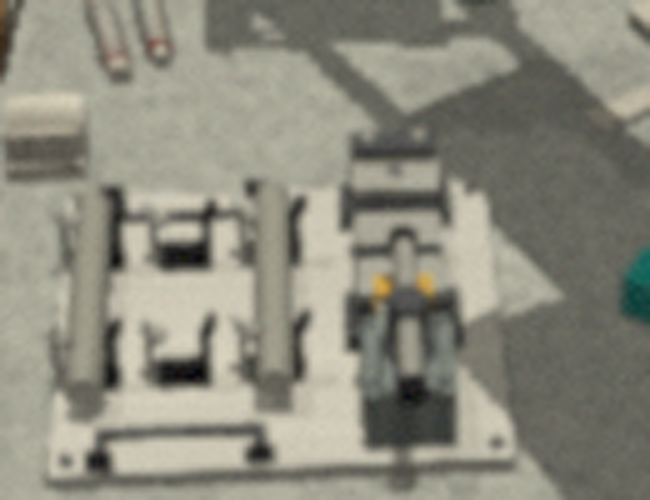

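View pics/s30f.png

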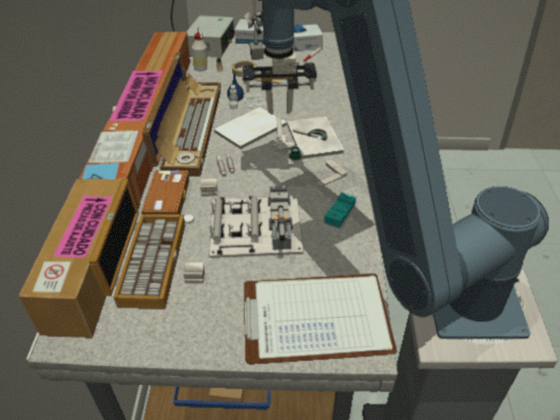

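View pics/t30.png

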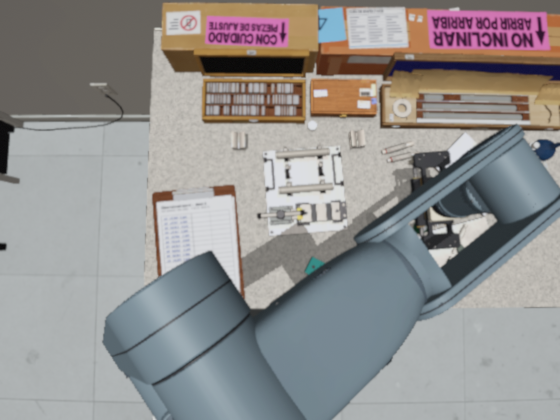

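```bash
python3 - <<'E'
from h import *
for c,box in (('top',(255,140,355,240)),('side',(200,170,310,270))):
    f=arm.grab_frame(c); x0,y0,x1,y1=box
    im=cv2.resize(f['image'][y0:y1,x0:x1,::-1].copy(),None,fx=6,fy=6,interpolation=cv2.INTER_CUBIC)
    def dr(l,col,cl=True):
        p=(w2pix(f,c2w(l))-[x0,y0])*6
        cv2.polylines(im,[p.round().astype(np.int32)],cl,col,1)
    for cx in (2,96): dr([(cx-10,72,36),(cx+10,72,36),(cx+10,-72,36),(cx-10,-72,36)],(0,0,255))
    dr([(-88,19,45),(-42,19,45),(-42,-91,45),(-88,-91,45)],(255,0,0))
    dr([(-116,-107,12),(116,-107,12),(116,107,12),(-116,107,12)],(0,255,0))
    cv2.imwrite(f'pics/{c}31.png',im)
E
```

```text
(no output)
```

View pics/top31.png

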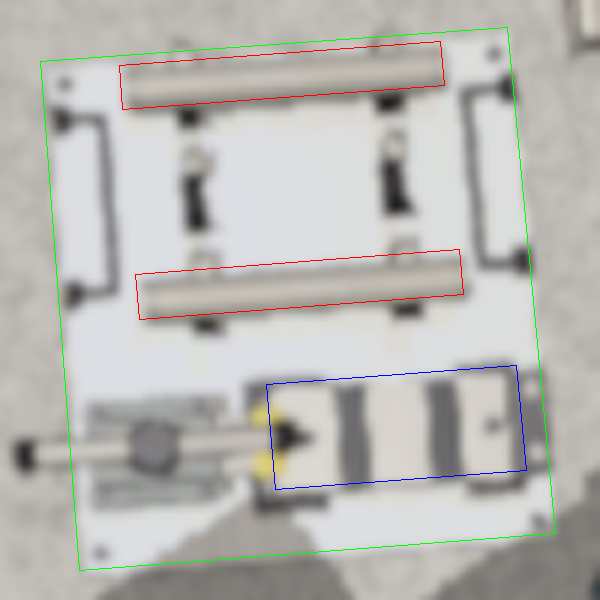

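View pics/side31.png

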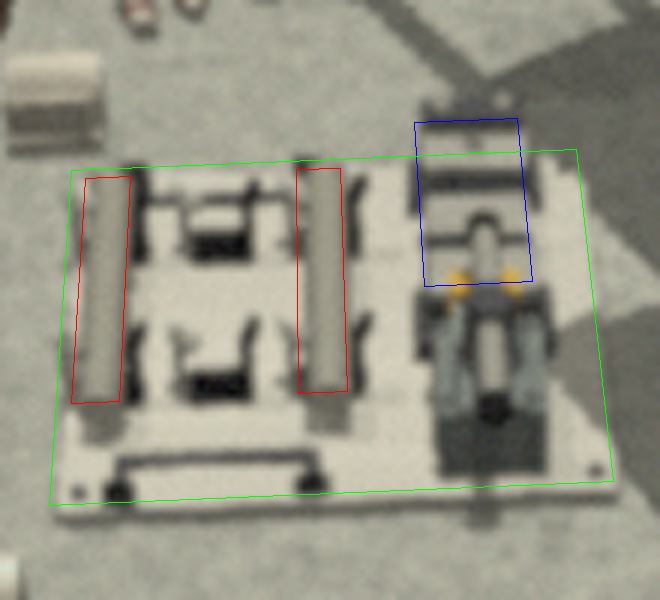

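```bash
python3 - <<'E'
from h import *
print(arm.finish_job()); print(arm.observe()['time_s'])
E
```

```text
the job is handed in; nothing more can be done
None
the job is handed in; nothing more can be done
```

The kit is ready to travel and I handed the job in at about 57 s; no verdict is reported.

**What I did:**
- **T-handle back:** I wound it fully back to the outer stop. It stopped where the geometry predicted.
- **Master block:** I picked the steel one, not the turquoise look-alike. It was knocked about 3 cm aside just before the grasp, so I measured again. I slid it under the lip tilted about 22° until it met the datum wall, laid it flat and let go.
- **T-handle in:** I wound it clockwise to the home stop, where the force rose to about 17 N with the bar lying along the carrier's y.
- **Rods:** only two were on the bench. I pressed one into clip 3 and one into clip 1. Each snapped past the jaws and reached the bottom of its clip, at the expected height to within about half a millimetre.

**Last checks:**
- In the top view, both rods and the block lay within about 2 mm of their drawn target outlines, with the clamp's hook over the block's end and no rod left on the bench.
- The side view also showed both rods in their clips and the block under the lip. Its outlines sat a few pixels off, plate edge included, which I put down to camera calibration.
- The robot was clear of everything, and the V-blocks stood where they were.
- I had no direct readings of the T-handle or clamp-nose joints. That the handle is home and the nose pressed back is inferred from the bar's angle, the force at the stop and the pictures.
- The rod detector found only one of the two seated rods in that last picture, about 4 mm from where I expect it, which is the detector's usual error.

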